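Hook a fallen tube carrier out from behind the splash guard

ROBOT

A 6-joint arm with a two-finger parallel gripper is mounted at the origin on the work surface. World frame = base frame: x ahead of the robot, y to its left, z up, the work surface at z = 0. Lengths are in m, angles in degrees, forces in N, time in s.
With the tool pointing down it reaches from about 0.4 to 0.825 m from the base axis. Payload 7 kg.
Tool frame: the origin (TCP) lies midway between the tips of the shut fingers; the grasp point (between the pads) lies 19 mm behind it; z points along the fingers, y is the direction in which the jaws open and shut (so a half turn about z gives the same grasp; the last joint's range is limited). The gripper opens to 88 mm and grips with 3 to 60 N. Pads are 19 mm wide; open, the fingers measure 130 mm over their backs; the gripper's body (78 mm by 193 mm) begins 47 mm behind the grasp point.
Start: joints at [-55.514, 20.546, 0.682, 0, -70.136, -16.507], TCP at [0.208, -0.642, 0.227] pointing down, gripper open.
Joint ranges: [-176.03, 176.03], [-82.01, 121.73], [-58.28, 71.71], [-173.87, 95.51], [-174.79, -0.11], [-173.66, 173.66]. Speed limits (degrees/s): [136.94, 136.94, 172.46, 180, 180, 180].

INTERFACE

Orientations are given as [roll, pitch, yaw] about the fixed x, y, z axes, in that order (R = Rz(yaw) Ry(pitch) Rx(roll)).
In Python, from plant import r gives the robot as it stands. The module is installed in compiled form; this text tells all that it offers.
- The arm moves only by the tool send_rows, never from a script. Its argument "motion" is a list of rows, each an object with "travel": the shift along the tool's x, y, z in m, a list of three; "spin": the turn about the tool's z in degrees. In form: [{"travel": [tx, ty, tz], "spin": spin}, ...]. A call has 1 to 5 rows; each row shifts and turns the pose as measured when the row begins, along the tool's axes as they then stand; what a row does not reach is not made up. A row lasts 1/12 s, in which the tool goes at most 41.7 mm and 7.16 degrees, less where a joint would pass 70% of its speed; a pose out of reach is approached as far as the arm can. A call is refused whole if a number of a shift passes 0.0417 or a number of a turn 7.16, either way. A call with a gripper value outside its range is refused whole. "gripper" is the gripper command: -1 is shut, 1 is fully open, values between are in proportion, set as the call begins (left out, the last holds). The fingers move at their own pace and stop on an object; "squeeze" is the grip in N (left out, the last holds). Time passes only in rows, so rows that do not move let the fingers close. It gives the time, the measured TCP pose, the force and the opening at its end, in the units of the state.
- r.get_state(): the state, without advancing time (a new reading comes with each control period).
- r.capture(name): name is "scene" or "top" or "wrist"; returns (picture, depth): 384x512x3 uint8, blue, green, red; 384x512 float32, m along the optical axis (not along the pixel's ray), 0 where there is no reading.
- r.get_calibration(name): a dict with "fov_y" (degrees; the focal length in pixels is half the picture's height over the tangent of half this angle, whatever the lens; pixels are square), "cx", "cy" (the principal point, pixels), "origin" and "orientation" of the camera in the world. Camera axes: x right, y down, z forward; pixel columns grow to the right and rows downward; lengths in m; the calibration is good to about 2 mm. A picture is of the moment at which its call begins: read the wrist's pose just before it. get_calibration takes no time and is no camera call; for the wrist camera it gives the pose at the moment of the call.
- r.close_job(): hands the job in, once; it reports no verdict.
Trained networks look in the newest picture that a camera, given by its name, has taken for a name from the list of things; names that differ only in an ending like _2 or _b are one class to them, and where a whole thing is asked for, a point or a joint stands for the part that bears it (a point fixed in the world has none). Each returns a list of dicts, best first, with "conf" (0 to 1); they miss things now and then, are a little off and sometimes report something else, mostly with a low value. They report only what shows in the picture. A call takes as long as a camera call. They do not tell look-alikes from the thing itself.
- r.boxes_of(camera, target): "at" ([x, y, z] in m, in the coordinates of the camera as it stood for that picture, good to about 4 mm: the middle of the surface that is visible of it).
- r.pinpoint(camera, target): "at" ([x, y, z] in m, in the coordinates of the camera as it stood for that picture, good to about 4 mm: a listed point, or the origin of a listed thing).
The state is a dict: "time_s": time; "joints": joint angles; "qd": joint speeds; "joint_torque": joint torques, N m; "tcp_pos": TCP position; "eef_rot": TCP orientation; "contact_force": force on the tool from outside, world axes, zero at the start; "moment": the same for the moment, N m; "gripper_width": finger opening in m.
Only numpy, scipy, OpenCV 4.12 (cv2) and the standard library are available. Lean on these libraries where they do the work, as an engineer would, in place of code of your own. Each camera call takes 0.05 s, during which the arm holds its last target. There are 200 camera calls.

TASK

A tube carrier has fallen into the narrow gap behind the splash guard. Draw the hooked rod out of its holder by the shank, set it down free on the counter and take it again by its handle; reach the hook behind the fallen carrier and draw the carrier right out of the gap. Then set the rod down on the counter on its handle and hook, and put the carrier upright and flat in the white tray next to the other carrier, leaving everything else where it is.

Things in the scene. Friction and masses are not known exactly. Their poses are not given: they have to be found in the camera images.
- rod: Hooked rod, 235 mm long, 0.18 kg, loose. Black box handle 80 long x 26 wide x 32 mm high; origin at the centre of the handle's flat underside, x along the rod to the hook, z up. Handle front at x = 40 mm, balance point at x = 20 mm. It stands by itself on handle and hook. At the start the handle is hidden in the holder; about 125 mm of shank and hook stick out.
- rod_shank (a point): middle of the rod's level steel shank (8 mm round), 145 mm ahead of the rod's origin and 50 mm above its underside. The shank rises from the handle's front to this height at x = 65 mm, runs level to x = 190 mm and turns straight down to the hook, so it passes over things up to 45 mm high.
- rod_hook (a point): middle of the lower edge of the rod's hook, a steel plate 28 wide x 18 high x 5 mm thick at rod x = 190 mm; the edge is level with the handle's underside
- holder: Fixed grey sheet-metal garage for the rod, 120 deep, 54 wide (82 over its feet), 67 mm high; inside 44 wide and 62 mm high, open only at its mouth. Origin on the counter at the middle of the mouth, x pointing straight out of the mouth, z up. The rod slides freely out along +x.
- guard: Fixed steel splash guard and low white block heater, one unit, with a 58 mm wide gap between them, open above and at its mouth. Origin on the counter in the middle of the mouth, x into the gap, y towards the guard sheet, z up. The counter before the mouth (x < 0) is open. Sheet, on the robot's side: 100 mm high, 6 mm thick, y = 29 to 35 mm, with a 4 mm thick foot out to y = 55 mm.
- gap_end (a point): closed end of the gap, on the counter, 200 mm in from the mouth. The heater on the gap's other side is 75 mm high and fills guard y = -29 to -189 mm, x = 0 to 240 mm.
- carrier: The fallen tube carrier: grey plastic block 80 long x 34 wide x 30 mm high with four round dark tube places on top, 0.11 kg, loose. Origin at the centre of its underside, x along its length (at the start roughly into the gap), z up. At the start it lies upright on the counter in the gap, its near end 15 to 45 mm inside the mouth.
- tray: Fixed white open tray, 140 (x) x 140 (y) x 22 mm high, walls and floor 4 mm thick. Origin at the centre of its underside, z up. The half at local x < 0 (nearer the robot) is free for the carrier.
- carrier2: another carrier of the same kind, standing in the tray's far half (tray x about +35 mm), its length along the tray's y; leave it there
- bottle: amber glass reagent bottle with black cap, 60 mm diameter, 150 mm high, loose bystander; origin under its base
- beaker: white open cup, 76 mm across the rim, 90 mm high, loose bystander; origin under its base
- kit: closed cardboard kit box 90 x 150 x 70 mm high, loose bystander; origin under its centre
- cassette1: flat white test cassette 70 x 24 x 7 mm, loose bystander lying between tray and rod; origin under its centre, x along its length
- cassette2: another such cassette to the right of the working area, loose bystander
- rack: white tube rack 60 x 170 mm with six red-capped tubes, 98 mm high, loose bystander; origin under its centre
Not all that is in view belongs to the job. There is more than one size of the rod; the one meant has the size given above.

How it is judged:
By the outcome, as a careful person would: the job done as asked, in the order asked, and still so for the second after the job is handed in, with the robot touching nothing.
It also fails if it takes over 72 s, if anything falls off the work surface, if the arm or the gripper's body presses on something with over 40 N, if the wrist force passes 120 N, or if a joint passes its speed limit or range.

## Working session

There is one attempt and no reset: what is moved stays moved. The work goes in short steps, Python scripts to look and compute and a tool call to move; the robot and the scene stay as the last step left them, time stands still between calls to the robot, and variables do not carry over. Pictures are saved under pics/ and viewed, about 8 in all and at most 12, crops included, and the job is handed in when it is done.

Besides the shell and the picture viewer there is one more tool, called as name(argument=value, ...) on one line, values as JSON. send_rows: Moves the arm, as the interface text tells. Its arguments: {"type":"object","properties":{"motion":{"type":"array"},"gripper":{"type":"number"},"squeeze":{"type":"number"}},"required":["motion"]}

```bash
mkdir -p pics; cat > h.py <<'E'
import numpy as np, cv2
from scipy.spatial.transform import Rotation as R
from plant import r
def cam(n):
    c=r.get_calibration(n); o=c['orientation']
    o=np.array(o,float)
    M=o if o.shape==(3,3) else R.from_euler('xyz',o,degrees=True).as_matrix()
    return c,M,np.array(c['origin'])
def world(n,p):
    c,M,o=cam(n); return M@np.array(p)+o
def cloud(n,depth):
    c,M,o=cam(n); f=192/np.tan(np.radians(c['fov_y']/2))
    v,u=np.mgrid[0:384,0:512]
    P=np.stack([(u-c['cx'])/f*depth,(v-c['cy'])/f*depth,depth],-1)
    return P@M.T+o
def project(n,p):
    c,M,o=cam(n); f=192/np.tan(np.radians(c['fov_y']/2))
    q=M.T@(np.array(p)-o); return q[0]/q[2]*f+c['cx'],q[1]/q[2]*f+c['cy']
E
python3 - <<'E'
from h import *
print(r.get_state())
for n in ['top','scene']:
    print(n,r.get_calibration(n))
    im,d=r.capture(n); cv2.imwrite(f'pics/{n}0.png',im); np.save(f'pics/{n}0.npy',d)
    for t in ['rod','rod_shank','rod_hook','holder','guard','gap_end','carrier','tray','cassette1']:
        for k in r.pinpoint(n,t)[:3]: print(n,t,round(k['conf'],2),world(n,k['at']).round(3), {a:b for a,b in k.items() if a not in('conf','at')})
im=np.hstack([cv2.imread('pics/top0.png'),cv2.imread('pics/scene0.png')])
E
```

```text
{'time_s': 0.0, 'joints': array([-5.55147985e+01,  2.05909174e+01,  6.31908273e-01, -2.07030182e-02,
       -7.01369298e+01, -1.65075581e+01]), 'qd': array([-0.04097934, -0.10248476,  0.00144655,  0.00775587,  0.04108448,
       -0.14597095]), 'joint_torque': array([ 1.29330406e-04, -5.82717454e+01,  2.93064559e+01,  6.99774563e+00,
        6.90743953e-03, -1.82547210e-04]), 'tcp_pos': array([ 0.20815458, -0.64156104,  0.22561254]), 'eef_rot': array([ 1.79902485e+02, -8.60313495e-03, -1.62029400e+02]), 'contact_force': array([0.4240634 , 0.3066175 , 0.52821975]), 'moment': array([-0.0148349 , -0.03177404,  0.0066415 ]), 'gripper_width': 0.08795112478320334}
top {'fov_y': 55.360441383749475, 'cx': 255.70109015906536, 'cy': 193.71593114850054, 'origin': array([ 0.21204572, -0.01369462,  1.27343649]), 'orientation': array([-166.83136333,   -0.24968044,  -93.55475995])}
top rod 0.71 [ 0.303 -0.37   0.003] {}
top rod_shank 0.62 [ 0.591 -0.471  0.001] {}
top rod_shank 0.41 [ 0.494 -0.173  0.051] {}
top rod_hook 0.45 [ 0.503 -0.13   0.003] {}
top holder 0.83 [ 0.48  -0.249 -0.001] {}
top ho
[... 442 characters left out ...]
origin': array([ 1.03786276, -0.31948293,  1.00961011]), 'orientation': array([-146.19331241,   -0.65865561,   62.41006116])}
scene rod 0.95 [ 0.299 -0.368  0.003] {}
scene rod_shank 0.62 [ 0.162 -0.233  0.072] {}
scene rod_shank 0.52 [ 0.493 -0.172  0.054] {}
scene rod_hook 0.63 [ 0.117 -0.188  0.   ] {}
scene rod_hook 0.61 [ 0.498 -0.131  0.   ] {}
scene holder 0.73 [ 0.479 -0.244 -0.003] {}
scene guard 0.64 [0.622 0.048 0.001] {}
scene gap_end 0.84 [0.627 0.247 0.002] {}
scene carrier 0.6 [0.502 0.297 0.003] {}
scene carrier 0.46 [ 0.625  0.105 -0.002] {}
scene tray 0.57 [ 0.464  0.297 -0.001] {}
scene cassette1 0.48 [ 0.593 -0.475  0.002] {}
scene cassette1 0.42 [ 0.479  0.134 -0.001] {}
```

View pics/top0.png

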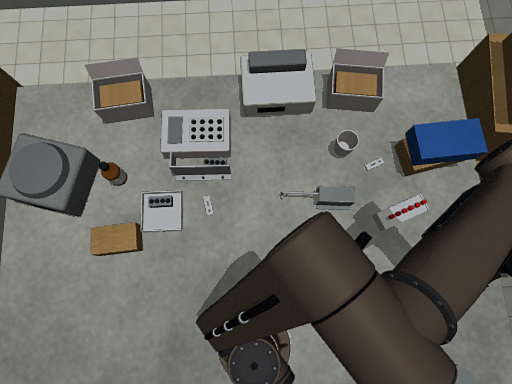

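View pics/scene0.png

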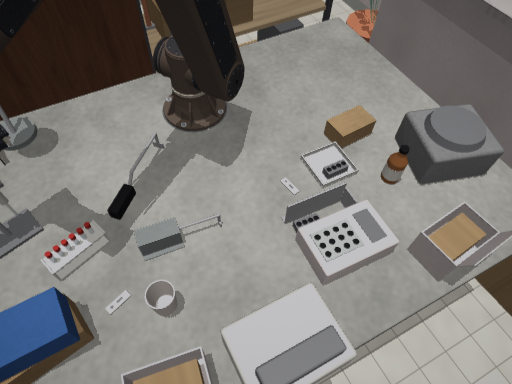

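The top view shows the holder at about (335,197) with its hook at (282,195), the guard gap at (200,165), the tray at (162,212), and the arm covering the lower right. The scene view shows two rod candidates:
- **A, in the grey holder:** hook at scene (219,220). The shank sticks out about 118 mm, the handle is hidden, and shank to hook is 45 mm. This fits the description.
- **B, lying open:** handle at (122,200), hook at (157,138). Origin to hook is about 256 mm against the specified 190, so it is the wrong size.

I'll confirm this in an enlarged crop and take the geometry from depth.

```bash
python3 - <<'E'
from h import *
x0,x1,y0,y1,s=0.38,0.86,-0.42,0.40,0.0014
W,H=int((y1-y0)/s),int((x1-x0)/s)
ims=[];Z={}
for n in ['scene','top']:
    im=cv2.imread(f'pics/{n}0.png');d=np.load(f'pics/{n}0.npy')
    im=cv2.resize(im,None,fx=1,fy=1);P=cloud(n,d)
    # upsample for splat
    k=3;P=cv2.resize(P,None,fx=k,fy=k,interpolation=cv2.INTER_NEAREST if 0 else cv2.INTER_LINEAR);I=cv2.resize(im,None,fx=k,fy=k)
    m=(P[...,2]>-.02)&(P[...,2]<.2)
    p=P[m];c=I[m];o=np.argsort(p[:,2]);p=p[o];c=c[o]
    u=((y1-p[:,1])/s).astype(int);v=((x1-p[:,0])/s).astype(int)
    g=(u>=0)&(u<W)&(v>=0)&(v<H)
    A=np.zeros((H,W,3),np.uint8);A[v[g],u[g]]=c[g]
    z=np.full((H,W),np.nan);z[v[g],u[g]]=p[g][:,2];Z[n]=z
    for q in np.arange(-.4,.41,.1): cv2.line(A,(int((y1-q)/s),0),(int((y1-q)/s),H),(0,255,255) if abs(q)<.01 else (0,160,0),1)
    for q in np.arange(.4,.86,.1): cv2.line(A,(0,int((x1-q)/s)),(W,int((x1-q)/s)),(0,160,0),1)
    ims.append(A)
np.savez('pics/z.npz',**Z)
S=cv2.imread('pics/scene0.png')[120:270,60:260]
cv2.imwrite('pics/ortho.png',np.vstack(ims)); cv2.imwrite('pics/crop.png',cv2.resize(S,None,fx=4,fy=4,interpolation=cv2.INTER_CUBIC))
print(np.vstack(ims).shape)
for n in ['scene','top']:
  P=cloud(n,np.load(f'pics/{n}0.npy'))
  t=P[(P[...,2]>.04)&(P[...,2]<.06)&(abs(P[...,0]-.495)<.03)&(P[...,1]>-.235)&(P[...,1]<-.12)]
  if len(t)>5:
    print(n,'shank',len(t),np.polyfit(t[:,1],t[:,0],1),np.median(t[:,2]),t[:,1].min(),t[:,1].max())
  for t in ['bottle','beaker','kit','cassette1','carrier2','rack']:
        for k in r.pinpoint(n,t)[:2]: print(n,t,round(k['conf'],2),world(n,k['at']).round(3))
E
```

```text
(684, 585, 3)
scene shank 105 [0.10661539 0.51188865] 0.05317606562946042 -0.23358329701628427 -0.12563630742139917
scene bottle 0.93 [0.592 0.452 0.003]
scene kit 0.7 [0.373 0.443 0.003]
scene cassette1 0.48 [ 0.593 -0.475  0.002]
scene cassette1 0.42 [ 0.479  0.134 -0.001]
scene carrier2 0.6 [0.502 0.297 0.003]
scene carrier2 0.46 [ 0.625  0.105 -0.002]
scene rack 0.86 [ 0.402 -0.531  0.001]
top shank 76 [0.10561078 0.51202363] 0.053928761376599965 -0.2329827467449291 -0.12426087962294924
top bottle 0.93 [ 0.606  0.45  -0.   ]
top beaker 0.72 [ 0.658 -0.365  0.004]
top kit 0.73 [ 0.373  0.44  -0.001]
top cassette1 0.68 [ 0.594 -0.471  0.002]
top carrier2 0.56 [0.495 0.3   0.003]
top carrier2 0.56 [0.464 0.295 0.006]
top rack 0.85 [ 0.409 -0.529  0.   ]
```

View pics/crop.png

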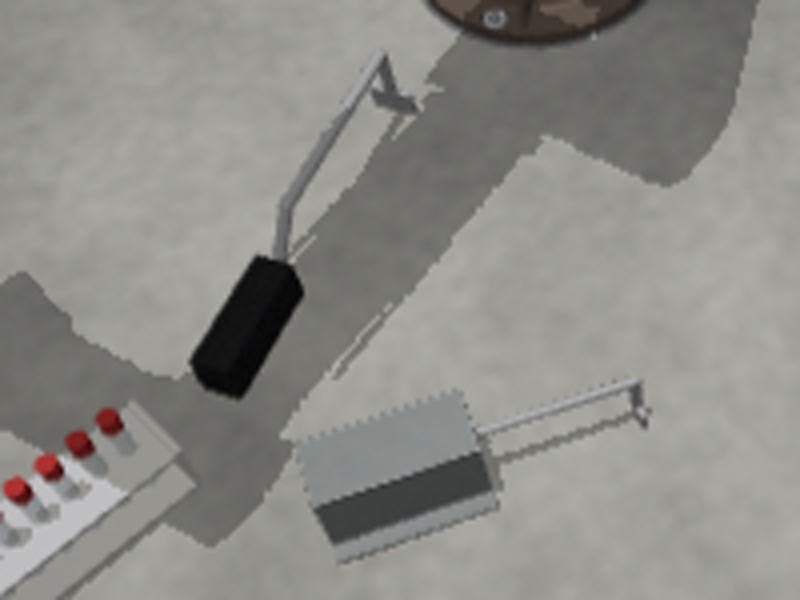

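View pics/ortho.png

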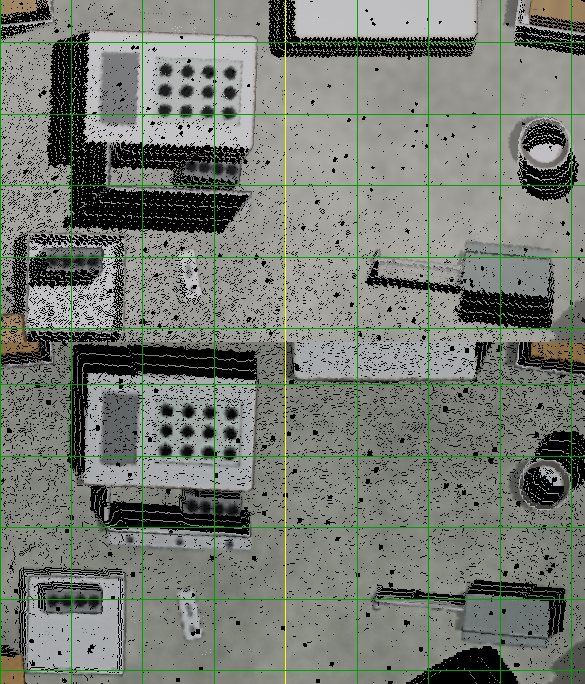

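The crop confirms that the rod meant is the one in the holder, with its shank and hook at crop (490-640, 380-430). The black-handled one lying open at crop (195-415, 50-400) is longer and is a decoy. The ortho map shows the carrier near the gap's mouth, the far half of the tray occupied, and open counter between the holder and the gap. Next I'll fit the geometry and plan the first move.

```bash
cat >> h.py <<'E'
import json
def plan(target,yaw,n=None,step=0.036,turn=6.8,final=True):
    s=r.get_state(); M=R.from_euler('xyz',s['eef_rot'],degrees=True)
    d=np.array(target)-s['tcp_pos']; dy=(yaw-s['eef_rot'][2]+180)%360-180
    n=n or int(np.ceil(max(np.linalg.norm(d)/step,abs(dy)/turn,1)))
    rows=[]
    for i in range(n):
        a=R.from_euler('z',dy*i/n,degrees=True)*M
        rows.append({"travel":[round(float(v),4) for v in a.inv().apply(d/n)],"spin":round(float(-dy/n),2)})
    print('t',round(s['time_s'],2),'pos',s['tcp_pos'].round(4),'rot',s['eef_rot'].round(2),'F',s['contact_force'].round(1),'w',round(s['gripper_width'],4),'q',s['joints'].round(0))
    for i in range(0,n,5): print(json.dumps(rows[i:i+5]))
def rect(P):
    c,sz,a=cv2.minAreaRect((P[:,:2]*1000).astype(np.float32)); return np.round(c,1),np.round(sz,1),round(a,2)
E
python3 - <<'E'
from h import *
for n in ['scene','top']:
    P=cloud(n,np.load(f'pics/{n}0.npy')); x,y,z=P[...,0],P[...,1],P[...,2]
    def q(nm,m,fit=0):
        t=P[m]
        if len(t)<10: print(n,nm,len(t));return
        print(n,nm,len(t),rect(t),t.min(0).round(4),t.max(0).round(4))
    q('heater top',(z>.068)&(z<.082)&(x>.6)&(x<.84)&(y>.03)&(y<.31))
    q('sheet top',(z>.093)&(z<.107)&(x>.55)&(x<.64)&(y>.03)&(y<.31))
    q('carrier',(z>.022)&(z<.038)&(x>.585)&(x<.65)&(y>.05)&(y<.2))
    q('tray rim',(z>.017)&(z<.027)&(x>.37)&(x<.55)&(y>.2)&(y<.39))
    q('carrier2',(z>.028)&(z<.04)&(x>.42)&(x<.55)&(y>.2)&(y<.38))
    q('holder top',(z>.06)&(z<.075)&(x>.42)&(x<.56)&(y>-.4)&(y<-.22))
    q('cass1',(z>.004)&(z<.013)&(x>.43)&(x<.53)&(y>.09)&(y<.19))
plan([.494,-.173,.12],-96)
E
```

```text
scene heater top 4366 (array([706.3, 163.4]), array([241.1, 215.6]), 87.75) [0.6018 0.0403 0.068 ] [0.8178 0.2833 0.082 ]
scene sheet top 176 (array([592.1, 148. ]), array([198.6,   8.1]), 87.93) [0.586  0.0488 0.0934] [0.5992 0.2473 0.1034]
scene carrier 306 (array([613.5, 124.3]), array([149.6,  44.5]), 88.59) [0.5896 0.05   0.0224] [0.6352 0.1996 0.0378]
scene tray rim 313 (array([452.3, 306.4]), array([164.4, 164.7]), 89.48) [0.3705 0.2238 0.017 ] [0.5351 0.3889 0.027 ]
scene carrier2 219 (array([482.6, 321.3]), array([ 64.8, 141.8]), 28.84) [0.4201 0.256  0.0289] [0.5142 0.3677 0.0388]
scene holder top 775 (array([ 474.8, -309.5]), array([119.3,  59.3]), 84.02) [ 0.4435 -0.3708  0.0601] [ 0.5091 -0.248   0.0722]
scene cass1 152 (array([480.6, 137.8]), array([95.6, 92.1]), 0.35) [0.433  0.0915 0.004 ] [0.5285 0.1838 0.0118]
top heater top 2792 (array([708.4, 164. ]), array([240.1, 216.9]), 87.53) [0.6037 0.0411 0.068 ] [0.8187 0.2857 0.082 ]
top sheet top 138 (array([593.6, 149.2]), array([197.4,   9. ]), 87.73) [0.5854 0.0506 0.0931] [0.6008 0.2478 0.1062]
top carrier 217 (array
[... 854 characters left out ...]
el": [-0.0302, 0.0163, 0.0067], "spin": -4.13}, {"travel": [-0.0313, 0.0141, 0.0067], "spin": -4.13}]
[{"travel": [-0.0322, 0.0118, 0.0067], "spin": -4.13}, {"travel": [-0.033, 0.0094, 0.0067], "spin": -4.13}, {"travel": [-0.0336, 0.007, 0.0067], "spin": -4.13}, {"travel": [-0.034, 0.0046, 0.0067], "spin": -4.13}, {"travel": [-0.0343, 0.0021, 0.0067], "spin": -4.13}]
[{"travel": [-0.0343, -0.0004, 0.0067], "spin": -4.13}, {"travel": [-0.0342, -0.0028, 0.0067], "spin": -4.13}, {"travel": [-0.0339, -0.0053, 0.0067], "spin": -4.13}, {"travel": [-0.0334, -0.0077, 0.0067], "spin": -4.13}, {"travel": [-0.0328, -0.0101, 0.0067], "spin": -4.13}]
[{"travel": [-0.032, -0.0124, 0.0067], "spin": -4.13}]
```

send_rows(motion=[{"travel": [-0.026, 0.0224, 0.0067], "spin": -4.13}, {"travel": [-0.0276, 0.0204, 0.0067], "spin": -4.13}, {"travel": [-0.029, 0.0184, 0.0067], "spin": -4.13}, {"travel": [-0.0302, 0.0163, 0.0067], "spin": -4.13}, {"travel": [-0.0313, 0.0141, 0.0067], "spin": -4.13}], gripper=1)

```text
time_s: 2.02
tcp_pos: [0.2965, -0.4961, 0.1914]
eef_rot: [-179.9, -0.1, -141.1]
contact_force: [1.3, -0.1, 0.4]
gripper_width: 0.0874
```

send_rows(motion=[{"travel": [-0.0322, 0.0118, 0.0067], "spin": -4.13}, {"travel": [-0.033, 0.0094, 0.0067], "spin": -4.13}, {"travel": [-0.0336, 0.007, 0.0067], "spin": -4.13}, {"travel": [-0.034, 0.0046, 0.0067], "spin": -4.13}, {"travel": [-0.0343, 0.0021, 0.0067], "spin": -4.13}])

```text
time_s: 2.43
tcp_pos: [0.3871, -0.3415, 0.1571]
eef_rot: [-179.8, -0.2, -119.4]
contact_force: [0.5, -0.4, -0.6]
gripper_width: 0.0873
```

send_rows(motion=[{"travel": [-0.0343, -0.0004, 0.0067], "spin": -4.13}, {"travel": [-0.0342, -0.0028, 0.0067], "spin": -4.13}, {"travel": [-0.0339, -0.0053, 0.0067], "spin": -4.13}, {"travel": [-0.0334, -0.0077, 0.0067], "spin": -4.13}, {"travel": [-0.0328, -0.0101, 0.0067], "spin": -4.13}])

```text
time_s: 2.85
tcp_pos: [0.4757, -0.1846, 0.1236]
eef_rot: [-179.6, -0.3, -97.7]
contact_force: [-0.4, -1.0, 0.3]
gripper_width: 0.0878
```

```bash
python3 - <<'E'
from h import *
plan([.4936,-.173,.12],-96)
E
```

```text
t 2.85 pos [ 0.4757 -0.1846  0.1236] rot [-179.56   -0.26  -97.7 ] F [-0.4 -1.   0.3] w 0.0878 q [  1.  10. -29.   0. -51.  -9.]
[{"travel": [-0.0139, -0.0161, 0.0037], "spin": -1.7}]
```

send_rows(motion=[{"travel": [-0.0139, -0.0161, 0.0037], "spin": -1.7}, {"travel": [0, 0, 0], "spin": 0}])

```text
time_s: 3.02
tcp_pos: [0.4968, -0.1675, 0.1195]
eef_rot: [-179.5, -0.3, -95.3]
contact_force: [0.7, -0.8, 1.1]
gripper_width: 0.0875
```

```bash
python3 - <<'E'
from h import *
im,d=r.capture('wrist'); P=cloud('wrist',d)
cv2.imwrite('pics/w1.png',im)
x,y,z=P[...,0],P[...,1],P[...,2]
m=(z>.042)&(z<.06)&(abs(x-.494)<.025)&(y>-.24)&(y<-.11)
t=P[m]; print(len(t), np.polyfit(t[:,1],t[:,0],1) if len(t)>5 else '', t[:,1].min() if len(t) else '',t[:,1].max() if len(t) else '',np.median(t[:,2]) if len(t) else '')
for t in ['rod_shank','rod_hook','holder']:
    for k in r.pinpoint('wrist',t)[:2]: print(t,round(k['conf'],2),world('wrist',k['at']).round(4))
plan([.4936,-.173,.035],-96)
E
```

```text
1196 [0.11054434 0.50916448] -0.23996813442350381 -0.12711897610649298 0.05348050539998116
rod_shank 0.81 [ 0.4858 -0.1772  0.0512]
rod_hook 0.73 [ 0.4912 -0.1333  0.0015]
holder 0.66 [ 0.4767 -0.2519 -0.0005]
t 3.22 pos [ 0.4934 -0.1702  0.1198] rot [-179.58   -0.25  -95.7 ] F [-0.4  0.8  0.1] w 0.0878 q [  3.  12. -27.   0. -51.  -9.]
[{"travel": [0.0008, 0.0, 0.0283], "spin": 0.1}, {"travel": [0.0008, 0.0, 0.0283], "spin": 0.1}, {"travel": [0.0008, 0.0, 0.0283], "spin": 0.1}]
```

send_rows(motion=[{"travel": [0.0028, -0.0015, 0.022], "spin": 0.1}, {"travel": [0, 0, 0.022], "spin": 0.1}, {"travel": [0, 0, 0.022], "spin": 0}, {"travel": [0, 0, 0.022], "spin": 0}, {"travel": [0, 0, 0], "spin": 0}])

```text
time_s: 3.63
tcp_pos: [0.4951, -0.1786, 0.033]
eef_rot: [-179.1, -0.2, -96.5]
contact_force: [-1.7, 0.7, -0.2]
gripper_width: 0.088
```

send_rows(motion=[{"travel": [0, 0, 0], "spin": 0}, {"travel": [0, 0, 0], "spin": 0}, {"travel": [0, 0, 0], "spin": 0}, {"travel": [0, 0, 0], "spin": 0}, {"travel": [0, 0, 0], "spin": 0}], gripper=-1, squeeze=30)

```text
time_s: 4.05
tcp_pos: [0.4955, -0.1813, 0.0374]
eef_rot: [-178.9, -0.2, -96.7]
contact_force: [-0.7, 0.0, 0.1]
gripper_width: 0.0597
```

send_rows(motion=[{"travel": [0, 0, 0], "spin": 0}, {"travel": [0, 0, 0], "spin": 0}, {"travel": [0, 0, 0], "spin": 0}])

```text
time_s: 4.3
tcp_pos: [0.4969, -0.1813, 0.0395]
eef_rot: [-178.6, -0.2, -96.7]
contact_force: [0.7, -0.2, -0.7]
gripper_width: 0.0397
```

```bash
python3 - <<'E'
from h import *
s=r.get_state(); p=s['tcp_pos']
plan(list(p[:2]+.155*np.array([.107,.994]))+[p[2]],s['eef_rot'][2],n=10)
E
```

```text
t 4.3 pos [ 0.4969 -0.1813  0.0395] rot [-178.64   -0.2   -96.66] F [ 0.7 -0.2 -0.7] w 0.0397 q [  2.  18. -32.   1. -39.  -9.]
[{"travel": [-0.0155, 0.0001, -0.0001], "spin": -0.0}, {"travel": [-0.0155, 0.0001, -0.0001], "spin": -0.0}, {"travel": [-0.0155, 0.0001, -0.0001], "spin": -0.0}, {"travel": [-0.0155, 0.0001, -0.0001], "spin": -0.0}, {"travel": [-0.0155, 0.0001, -0.0001], "spin": -0.0}]
[{"travel": [-0.0155, 0.0001, -0.0001], "spin": -0.0}, {"travel": [-0.0155, 0.0001, -0.0001], "spin": -0.0}, {"travel": [-0.0155, 0.0001, -0.0001], "spin": -0.0}, {"travel": [-0.0155, 0.0001, -0.0001], "spin": -0.0}, {"travel": [-0.0155, 0.0001, -0.0001], "spin": -0.0}]
```

send_rows(motion=[{"travel": [0, 0.004, 0.0085], "spin": 0}, {"travel": [0, 0, 0.0005], "spin": 0}, {"travel": [0, 0, 0.0005], "spin": 0}, {"travel": [0, 0, 0.0005], "spin": 0}])

```text
time_s: 4.63
tcp_pos: [0.4927, -0.1805, 0.0285]
eef_rot: [-178.6, -0.2, -96.6]
contact_force: [-0.8, 0.0, 0.3]
gripper_width: 0.0136
```

send_rows(motion=[{"travel": [0, 0, 0.0005], "spin": 0}, {"travel": [0, 0, 0.0005], "spin": 0}, {"travel": [0, 0, 0.0005], "spin": 0}])

```text
time_s: 4.88
tcp_pos: [0.4931, -0.1806, 0.0279]
eef_rot: [-178.6, -0.2, -96.6]
contact_force: [-2.4, 1.8, 8.8]
gripper_width: 0.0068
```

send_rows(motion=[{"travel": [-0.015, 0, -0.0005], "spin": 0}, {"travel": [-0.016, 0, 0], "spin": 0}, {"travel": [-0.016, 0, 0], "spin": 0}, {"travel": [-0.016, 0, 0], "spin": 0}, {"travel": [-0.016, 0, 0], "spin": 0}])

```text
time_s: 5.3
tcp_pos: [0.5017, -0.1022, 0.0278]
eef_rot: [-178.7, -0.3, -96.8]
contact_force: [0.8, -2.5, 0.8]
gripper_width: 0.0071
```

```bash
python3 - <<'E'
from h import *
p=np.array([.4925,-.1806])
plan(list(p+.155*np.array([.107,.994]))+[.0285],-96.4,n=5)
E
```

```text
t 5.3 pos [ 0.5017 -0.1022  0.0278] rot [-178.69   -0.28  -96.85] F [ 0.8 -2.5  0.8] w 0.0071 q [ 11.  18. -35.   1. -36. -19.]
[{"travel": [-0.0152, 0.0003, -0.0002], "spin": -0.09}, {"travel": [-0.0152, 0.0003, -0.0002], "spin": -0.09}, {"travel": [-0.0152, 0.0003, -0.0002], "spin": -0.09}, {"travel": [-0.0152, 0.0003, -0.0002], "spin": -0.09}, {"travel": [-0.0152, 0.0002, -0.0002], "spin": -0.09}]
```

send_rows(motion=[{"travel": [-0.0155, 0.0003, -0.0002], "spin": -0.09}, {"travel": [-0.0155, 0.0003, -0.0002], "spin": -0.09}, {"travel": [-0.0155, 0.0003, 0], "spin": -0.09}, {"travel": [-0.0155, 0.0003, 0], "spin": 0}, {"travel": [-0.014, 0.0003, 0], "spin": 0}])

```text
time_s: 5.72
tcp_pos: [0.509, -0.0237, 0.0278]
eef_rot: [-178.7, -0.4, -96.6]
contact_force: [0.4, -2.0, 1.4]
gripper_width: 0.0065
```

```bash
python3 - <<'E'
from h import *
im,d=r.capture('scene'); cv2.imwrite('pics/s1.png',im[100:290,60:310]); np.save('pics/s1.npy',d)
for t in ['rod','rod_shank','rod_hook']:
    for k in r.pinpoint('scene',t)[:3]: print(t,round(k['conf'],2),world('scene',k['at']).round(4))
cv2.imwrite('pics/s1.png',cv2.resize(im[120:290,80:320],None,fx=3,fy=3))
print(r.get_state()['contact_force'],r.get_state()['tcp_pos'])
E
```

```text
rod 0.79 [ 0.3008 -0.3694  0.0068]
rod 0.64 [ 0.4895 -0.1647  0.0028]
rod_shank 0.62 [ 0.1618 -0.2328  0.0693]
rod_shank 0.32 [ 0.4784 -0.2463 -0.0036]
rod_hook 0.77 [ 0.114  -0.1867  0.0017]
rod_hook 0.34 [0.3703 0.4424 0.0025]
[-0.12373296  1.75312037  0.99637057] [ 0.50938419 -0.02380768  0.02783924]
```

View pics/s1.png

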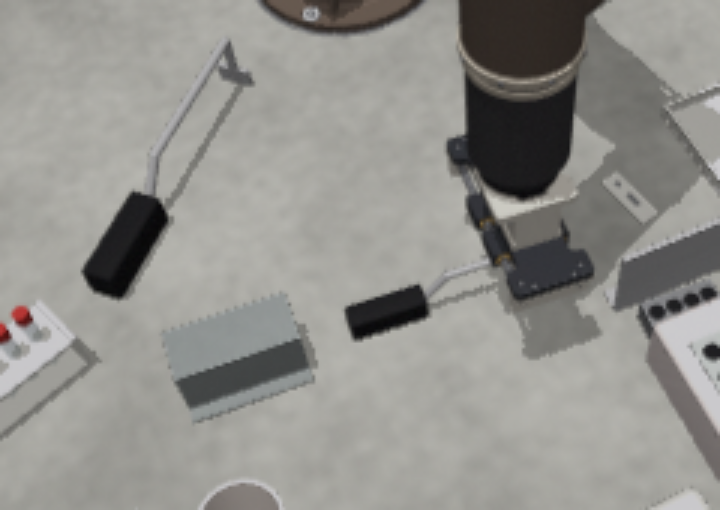

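The crop shows the rod fully out and clear of the holder: handle at crop (388,312), holder mouth at (310,350). I'll release it and go up.

send_rows(motion=[{"travel": [0, 0, 0], "spin": 0}, {"travel": [0, 0, 0], "spin": 0}, {"travel": [0, 0, 0], "spin": 0}, {"travel": [0, 0, 0], "spin": 0}, {"travel": [0, 0, 0], "spin": 0}], gripper=0.5)

```text
time_s: 6.33
tcp_pos: [0.5083, -0.0265, 0.0274]
eef_rot: [-178.8, -0.4, -96.7]
contact_force: [0.8, -0.2, -0.1]
gripper_width: 0.0347
```

send_rows(motion=[{"travel": [0, 0, -0.02], "spin": 0}, {"travel": [0, 0, -0.035], "spin": 0}, {"travel": [0.02, 0, -0.035], "spin": 0}, {"travel": [0.03, 0, -0.03], "spin": 0}, {"travel": [0.03, 0, 0], "spin": 0}])

```text
time_s: 6.75
tcp_pos: [0.4952, -0.1058, 0.1508]
eef_rot: [-179.2, -0.7, -96.4]
contact_force: [1.5, 0.0, -0.5]
gripper_width: 0.0642
```

```bash
python3 - <<'E'
from h import *
for n in ['scene','top','wrist']:
    im,d=r.capture(n); P=cloud(n,d); x,y,z=P[...,0],P[...,1],P[...,2]
    im=im.astype(int)
    m=(z>.024)&(z<.04)&(abs(x-.49)<.06)&(y>-.23)&(y<-.09)&(im.sum(-1)<150)
    if m.sum()>20: print(n,'handle',m.sum(),rect(P[m]),np.median(z[m]))
    m=(z>.045)&(z<.062)&(abs(x-.5)<.04)&(y>-.11)&(y<.04)
    t=P[m]
    if len(t)>10: print(n,'shank',len(t),np.polyfit(t[:,1],t[:,0],1),t[:,1].min(),t[:,1].max())
    for t in ['rod','rod_hook']:
      for k in r.pinpoint(n,t)[:3]: print(n,t,round(k['conf'],2),world(n,k['at']).round(4))
plan([.49,-.165,.12],-96)
E
```

```text
scene handle 215 (array([ 494.6, -161.2]), array([78.3, 25.8]), 84.11) 0.031665791056056936
scene shank 120 [0.11073032 0.51230746] -0.10828117460584227 0.03070425757960049
scene rod 0.94 [ 0.4923 -0.1642  0.004 ]
scene rod 0.86 [ 0.2991 -0.3691  0.0039]
scene rod_hook 0.9 [0.5125 0.0267 0.002 ]
scene rod_hook 0.58 [ 0.1174 -0.1864  0.0021]
top handle 84 (array([ 492. , -161.7]), array([72.7, 25.4]), 87.61) 0.032941511361350706
top shank 72 [0.10737429 0.51281567] -0.10366085602009266 0.030198389263331432
top rod 0.87 [ 3.015e-01 -3.706e-01  2.000e-04]
top rod 0.61 [ 4.920e-01 -1.648e-01  3.000e-04]
top rod_hook 0.88 [ 0.1178 -0.1885 -0.0009]
top rod_hook 0.56 [5.17e-01 2.54e-02 4.00e-04]
wrist handle 1836 (array([ 492.3, -161.9]), array([75.9, 23.1]), 83.68) 0.03205631095488923
wrist shank 610 [0.1147666  0.51055243] -0.10824412589772534 0.008242053028964053
wrist rod 0.89 [ 0.4879 -0.1614  0.0041]
wrist rod_hook 0.64 [ 0.5137  0.0258 -0.0021]
t 7.2 pos [ 0.4921 -0.1047  0.1443] rot [-179.71   -0.74  -96.55] F [ 0.7 -0.8 -0.1] w 0.0656 q [ 11.   8. -28.   1. -54. -18.]
[{"travel": [0.0299, -0.0023, 0.0126], "spin": -0.27}, {"travel": [0.0299, -0.0022, 0.0126], "spin": -0.27}]
```

```bash
python3 - <<'E'
from h import *
plan([.4943,-.150,.045],-96.2,n=5)
E
```

```text
t 7.2 pos [ 0.4921 -0.1047  0.1443] rot [-179.71   -0.74  -96.55] F [ 0.7 -0.8 -0.1] w 0.0656 q [ 11.   8. -28.   1. -54. -18.]
[{"travel": [0.0087, -0.0014, 0.02], "spin": -0.07}, {"travel": [0.0087, -0.0014, 0.02], "spin": -0.07}, {"travel": [0.0087, -0.0014, 0.02], "spin": -0.07}, {"travel": [0.0087, -0.0013, 0.02], "spin": -0.07}, {"travel": [0.0087, -0.0013, 0.02], "spin": -0.07}]
```

send_rows(motion=[{"travel": [0.0087, -0.0014, 0.02], "spin": -0.07}, {"travel": [0.0087, -0.0014, 0.02], "spin": -0.07}, {"travel": [0.0087, -0.0014, 0.02], "spin": -0.07}, {"travel": [0.0087, -0.0013, 0.02], "spin": -0.07}, {"travel": [0.0087, -0.0013, 0.02], "spin": -0.07}])

```text
time_s: 7.62
tcp_pos: [0.4997, -0.1468, 0.045]
eef_rot: [-179.2, -0.7, -95.6]
contact_force: [0.1, -0.3, -0.4]
gripper_width: 0.0655
```

```bash
python3 - <<'E'
from h import *
plan([.4943,-.150,.006],-96.2,n=3)
E
```

```text
t 7.62 pos [ 0.4997 -0.1468  0.045 ] rot [-179.22   -0.68  -95.63] F [ 0.1 -0.3 -0.4] w 0.0655 q [  6.  17. -33.   1. -40. -12.]
[{"travel": [0.0011, 0.0019, 0.013], "spin": 0.19}, {"travel": [0.0011, 0.0019, 0.013], "spin": 0.19}, {"travel": [0.0011, 0.0019, 0.013], "spin": 0.19}]
```

send_rows(motion=[{"travel": [0.0011, 0.0019, 0.013], "spin": 0.19}, {"travel": [0.0011, 0.0019, 0.013], "spin": 0.19}, {"travel": [0.0011, 0.0019, 0.012], "spin": 0.19}])

```text
time_s: 7.87
tcp_pos: [0.4931, -0.1497, 0.0019]
eef_rot: [-179.5, -0.7, -96.1]
contact_force: [-1.1, -0.1, -0.0]
gripper_width: 0.0657
```

```bash
python3 - <<'E'
from h import *
plan([.4943,-.150,.006],-96.2,n=1)
E
```

```text
t 7.87 pos [ 0.4931 -0.1497  0.0019] rot [-179.5    -0.73  -96.1 ] F [-1.1 -0.1 -0. ] w 0.0657 q [  6.  21. -36.   1. -34. -13.]
[{"travel": [0.0002, -0.0013, -0.0041], "spin": 0.1}]
```

send_rows(motion=[{"travel": [0, -0.001, -0.003], "spin": 0.1}, {"travel": [0, 0, 0], "spin": 0}, {"travel": [0, 0, 0], "spin": 0}], gripper=-1, squeeze=50)

```text
time_s: 8.12
tcp_pos: [0.4929, -0.1487, 0.0022]
eef_rot: [-179.8, -0.8, -96.1]
contact_force: [-0.5, -0.1, 0.1]
gripper_width: 0.051
```

send_rows(motion=[{"travel": [0, 0, 0], "spin": 0}, {"travel": [0, 0, 0], "spin": 0}, {"travel": [0, 0, 0], "spin": 0}, {"travel": [0, 0, 0], "spin": 0}])

```text
time_s: 8.45
tcp_pos: [0.4944, -0.1477, 0.004]
eef_rot: [-179.7, -0.8, -96.0]
contact_force: [-1.1, 0.2, -1.7]
gripper_width: 0.0259
```

```bash
python3 - <<'E'
from h import *
s=r.get_state();p=s['tcp_pos']
plan([p[0],p[1],p[2]+.05],s['eef_rot'][2],n=3)
E
```

```text
t 8.45 pos [ 0.4944 -0.1477  0.004 ] rot [-179.68   -0.78  -95.96] F [-1.1  0.2 -1.7] w 0.0259 q [  6.  20. -35.   1. -34. -13.]
[{"travel": [0.0002, -0.0001, -0.0167], "spin": -0.0}, {"travel": [0.0002, -0.0001, -0.0167], "spin": -0.0}, {"travel": [0.0002, -0.0001, -0.0167], "spin": -0.0}]
```

send_rows(motion=[{"travel": [0, 0, -0.017], "spin": 0}, {"travel": [0, 0, -0.018], "spin": 0}, {"travel": [0, 0, -0.018], "spin": 0}])

```text
time_s: 8.7
tcp_pos: [0.4905, -0.1469, 0.055]
eef_rot: [179.8, -0.8, -96.0]
contact_force: [0.1, 0.7, -2.4]
gripper_width: 0.0259
```

```bash
python3 - <<'E'
from h import *
plan([.6125,-.168,.058],-92,n=7)
E
```

```text
t 8.7 pos [ 0.4905 -0.1469  0.055 ] rot [179.84  -0.82 -96.02] F [ 0.1  0.7 -2.4] w 0.0259 q [  6.  16. -33.   1. -42. -13.]
[{"travel": [0.0012, -0.0176, -0.0005], "spin": -0.57}, {"travel": [0.0014, -0.0176, -0.0005], "spin": -0.57}, {"travel": [0.0015, -0.0176, -0.0005], "spin": -0.57}, {"travel": [0.0017, -0.0176, -0.0005], "spin": -0.57}, {"travel": [0.0019, -0.0176, -0.0005], "spin": -0.57}]
[{"travel": [0.0021, -0.0176, -0.0004], "spin": -0.57}, {"travel": [0.0022, -0.0175, -0.0004], "spin": -0.57}]
```

send_rows(motion=[{"travel": [0.0012, -0.0176, -0.0005], "spin": -0.57}, {"travel": [0.0014, -0.0176, -0.0005], "spin": -0.57}, {"travel": [0.0015, -0.0176, -0.0005], "spin": -0.57}, {"travel": [0.0017, -0.0176, -0.0005], "spin": -0.57}, {"travel": [0.0019, -0.0176, -0.0005], "spin": -0.57}])

```text
time_s: 9.12
tcp_pos: [0.5783, -0.1619, 0.0636]
eef_rot: [-179.9, -0.7, -93.1]
contact_force: [0.5, 0.3, -2.9]
gripper_width: 0.0257
```

send_rows(motion=[{"travel": [0.0021, -0.0176, -0.0004], "spin": -0.57}, {"travel": [0.0022, -0.0175, -0.0004], "spin": -0.57}])

```text
time_s: 9.28
tcp_pos: [0.6142, -0.1681, 0.0647]
eef_rot: [-179.9, -0.7, -91.9]
contact_force: [-0.7, -0.2, -1.5]
gripper_width: 0.0259
```

```bash
cat >> h.py <<'E'
G=np.array([.621,.0475]);gx=np.array([np.cos(np.radians(87.75)),np.sin(np.radians(87.75))]);gy=np.array([-gx[1],gx[0]])
def toG(p): d=np.array(p)[...,:2]-G; return np.stack([d@gx,d@gy],-1)
def fromG(a,b): return G+a*gx+b*gy
E
python3 - <<'E'
from h import *
s=r.get_state(); print(toG(s['tcp_pos']))
for n in ['scene','top']:
    im,d=r.capture(n); P=cloud(n,d); x,y,z=P[...,0],P[...,1],P[...,2]; g=toG(P); a,b=g[...,0],g[...,1]
    m=(z>.088)&(z<.125)&(a>-160)&(abs(b)<.03)&(a>-.14)&(a<-.02)
    t=np.c_[g[m],z[m]]
    if len(t)>10: print(n,'shank(G)',len(t),np.polyfit(t[:,0],t[:,1],1),np.polyfit(t[:,0],t[:,2],1),t[:,0].min(),t[:,0].max())
    m=(z>.023)&(z<.036)&(a>.01)&(a<.15)&(b>-.024)&(b<.024)
    if m.sum()>10: print(n,'carrier(G)',m.sum(),g[m].min(0),g[m].max(0),np.percentile(g[m],[3,97],axis=0).tolist(),np.median(z[m]))
    for t in ['rod_hook','rod','carrier','guard','gap_end']:
      for k in r.pinpoint(n,t)[:3]:
        w=world(n,k['at']); q=toG(w)
        if abs(q[1])<.06 : print(n,t,round(k['conf'],2),w.round(3),q.round(4))
cv2.imwrite('pics/s2.png',0) if 0 else None
plan(list(fromG(-.0557,0))+[.058],-92,n=8)
E
```

```text
[-0.21574715 -0.00164538]
scene shank(G) 119 [-0.00264456 -0.00249989] [-0.05106927  0.10858773] -0.13872091633271835 -0.035371032738894165
scene carrier(G) 204 [ 0.01468153 -0.01315504] [0.09602413 0.01704891] [[0.01639434032031623, -0.01024215717294224], [0.09182476015932611, 0.01489502403702971]] 0.029879884605446216
scene rod_hook 0.69 [0.621 0.007 0.06 ] [-0.0401 -0.0011]
scene rod 0.75 [ 0.612 -0.188  0.066] [-0.2358 -0.0007]
scene carrier 0.54 [ 0.626  0.104 -0.002] [ 0.0566 -0.0023]
scene guard 0.86 [0.618 0.047 0.002] [-0.0009  0.0028]
scene gap_end 0.72 [0.628 0.247 0.   ] [0.1997 0.0004]
scene gap_end 0.16 [0.622 0.047 0.002] [-0.0008 -0.0013]
top shank(G) 36 [0.02891565 0.0022859 ] [0.00943529 0.1163055 ] -0.13934421586672108 -0.08244540793508966
top rod 0.43 [ 0.613 -0.183  0.059] [-0.2311 -0.0009]
top gap_end 0.8 [ 0.628  0.245 -0.002] [0.1979 0.0008]
top gap_end 0.54 [ 0.593 -0.472  0.001] [-0.5205  0.0079]
t 9.88 pos [ 0.6135 -0.1679  0.0649] rot [-179.88   -0.68  -91.94] F [ 0.9  0.6 -2.4] w 0.0258 q [  3.  25. -16.   1. -49.  -5.]
[{"travel": [-0.02, 0.0, 0.0006], "spin": 0.01}, {"travel": [-0.02, 0.0, 0.0006], "spin": 0.01}, {"travel": [-0.02, 0.0, 0.0006], "spin": 0.01}, {"travel": [-0.02, 0.0, 0.0006], "spin": 0.01}, {"travel": [-0.02, 0.0, 0.0006], "spin": 0.01}]
[{"travel": [-0.02, 0.0, 0.0006], "spin": 0.01}, {"travel": [-0.02, 0.0, 0.0006], "spin": 0.01}, {"travel": [-0.02, 0.0, 0.0006], "spin": 0.01}]
```

send_rows(motion=[{"travel": [-0.02, 0, 0.0006], "spin": 0}, {"travel": [-0.02, 0, 0.0006], "spin": 0}, {"travel": [-0.02, 0, 0.0006], "spin": 0}, {"travel": [-0.02, 0, 0.0006], "spin": 0}])

```text
time_s: 10.22
tcp_pos: [0.6156, -0.0892, 0.062]
eef_rot: [-179.8, -0.7, -92.3]
contact_force: [1.1, 0.5, -2.1]
gripper_width: 0.0255
```

```bash
python3 - <<'E'
from h import *
plan(list(fromG(-.0577,-.001))+[.058],-92,n=4)
E
```

```text
t 10.22 pos [ 0.6156 -0.0892  0.062 ] rot [-179.84   -0.7   -92.26] F [ 1.1  0.5 -2.1] w 0.0255 q [ 10.  24. -18.   1. -48. -13.]
[{"travel": [-0.0198, -0.0003, 0.0008], "spin": -0.06}, {"travel": [-0.0198, -0.0003, 0.0008], "spin": -0.06}, {"travel": [-0.0198, -0.0003, 0.0008], "spin": -0.06}, {"travel": [-0.0198, -0.0003, 0.0008], "spin": -0.06}]
```

send_rows(motion=[{"travel": [-0.0198, -0.0003, 0.0005], "spin": -0.06}, {"travel": [-0.0198, -0.0003, 0.0005], "spin": -0.06}, {"travel": [-0.0198, -0.0003, 0.0005], "spin": -0.06}, {"travel": [-0.0198, -0.0003, 0.0005], "spin": -0.06}])

```text
time_s: 10.55
tcp_pos: [0.6193, -0.0064, 0.0597]
eef_rot: [-179.8, -0.7, -92.0]
contact_force: [-0.0, 1.2, -1.0]
gripper_width: 0.0255
```

```bash
python3 - <<'E'
from h import *
s=r.get_state(); print(toG(s['tcp_pos']))
im,d=r.capture('scene'); cv2.imwrite('pics/s3.png',cv2.resize(im[150:300,220:400],None,fx=4,fy=4,interpolation=cv2.INTER_CUBIC))
for t in ['rod_hook','rod','carrier']:
    for k in r.pinpoint('scene',t)[:3]:
        w=world('scene',k['at']); print(t,round(k['conf'],2),w.round(3),toG(w).round(4))
p=s['tcp_pos'];plan([p[0],p[1],.006],s['eef_rot'][2],n=5)
E
```

```text
[-0.05390748 -0.00041231]
rod_hook 0.54 [0.626 0.17  0.058] [ 0.1222 -0.0005]
rod 0.98 [ 0.299 -0.37   0.003] [-0.4294  0.3056]
rod 0.57 [ 0.617 -0.022  0.06 ] [-0.0694  0.0017]
carrier 0.75 [0.502 0.296 0.006] [0.2437 0.1291]
carrier 0.71 [ 0.625  0.104 -0.001] [ 0.0571 -0.002 ]
t 10.75 pos [ 0.6193 -0.0069  0.0597] rot [-179.79   -0.68  -91.97] F [ 0.7 -0.4 -2.3] w 0.0256 q [ 18.  24. -19.   1. -47. -20.]
[{"travel": [-0.0002, 0.0, 0.0107], "spin": 0.02}, {"travel": [-0.0002, 0.0, 0.0107], "spin": 0.02}, {"travel": [-0.0002, 0.0, 0.0107], "spin": 0.02}, {"travel": [-0.0002, 0.0, 0.0107], "spin": 0.02}, {"travel": [-0.0002, 0.0, 0.0107], "spin": 0.02}]
```

View pics/s3.png

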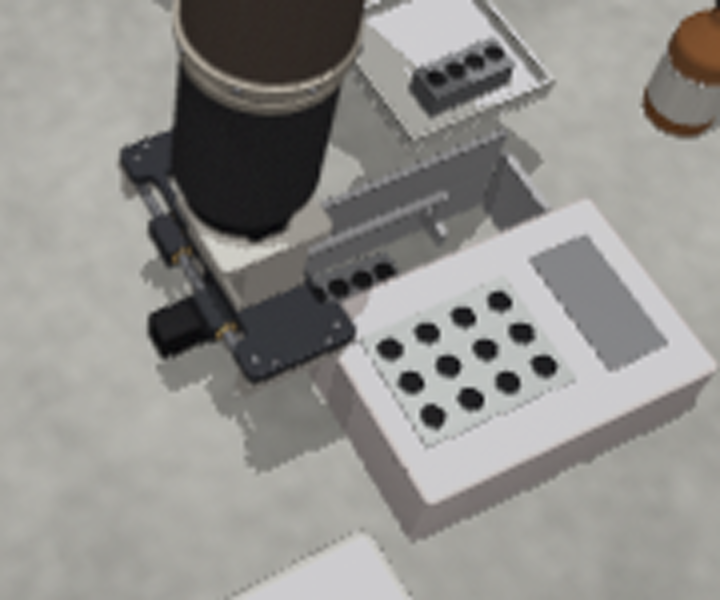

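The crop shows the hook at (440,235), beyond the carrier's far end at about (390,275), with the gripper body still outside the mouth. I'll back off 8 mm and lower it.

send_rows(motion=[{"travel": [0.004, 0, 0.0105], "spin": 0}, {"travel": [0.004, 0, 0.0105], "spin": 0}, {"travel": [0, 0, 0.0105], "spin": 0}, {"travel": [0, 0, 0.0105], "spin": 0}, {"travel": [0, 0, 0.0095], "spin": 0}])

```text
time_s: 11.17
tcp_pos: [0.6196, -0.0195, 0.0053]
eef_rot: [-179.6, -0.6, -92.2]
contact_force: [0.1, 0.3, -2.8]
gripper_width: 0.0257
```

```bash
python3 - <<'E'
from h import *
s=r.get_state(); print(toG(s['tcp_pos']))
plan(list(fromG(-.0597-.1,-.0))+[.006],-92,n=8)
E
```

```text
[-0.06696326 -0.00123598]
t 11.17 pos [ 0.6196 -0.0195  0.0053] rot [-179.63   -0.64  -92.17] F [ 0.1  0.3 -2.8] w 0.0257 q [ 17.  28. -21.   1. -41. -20.]
[{"travel": [0.0116, 0.0002, 0.0], "spin": -0.02}, {"travel": [0.0116, 0.0002, 0.0], "spin": -0.02}, {"travel": [0.0116, 0.0002, 0.0], "spin": -0.02}, {"travel": [0.0116, 0.0002, 0.0], "spin": -0.02}, {"travel": [0.0116, 0.0002, 0.0], "spin": -0.02}]
[{"travel": [0.0116, 0.0002, 0.0], "spin": -0.02}, {"travel": [0.0116, 0.0002, 0.0], "spin": -0.02}, {"travel": [0.0116, 0.0002, 0.0], "spin": -0.02}]
```

send_rows(motion=[{"travel": [0.011, 0.0001, 0], "spin": 0}, {"travel": [0.011, 0.0001, 0], "spin": 0}, {"travel": [0.011, 0.0001, 0], "spin": 0}, {"travel": [0.011, 0.0001, 0], "spin": 0}, {"travel": [0.011, 0.0001, 0], "spin": 0}])

```text
time_s: 11.58
tcp_pos: [0.6226, -0.072, 0.0037]
eef_rot: [-179.2, -0.5, -91.9]
contact_force: [0.1, 4.3, 4.3]
gripper_width: 0.026
```

```bash
python3 - <<'E'
from h import *
s=r.get_state(); print(toG(s['tcp_pos']))
im,d=r.capture('scene'); P=cloud('scene',d); z=P[...,2];g=toG(P);a,b=g[...,0],g[...,1]
m=(z>.023)&(z<.036)&(a>-.1)&(a<.15)&(b>-.024)&(b<.024); print(m.sum(),np.percentile(g[m],[3,97],axis=0))
for t in ['rod_hook','carrier']:
    for k in r.pinpoint('scene',t)[:3]:
        w=world('scene',k['at']); print(t,round(k['conf'],2),w.round(3),toG(w).round(4))
plan(list(fromG(-.241,-.0))+[.006],-92,n=10)
E
```

```text
[-0.11932253 -0.0062504 ]
170 [[-0.02630531 -0.01878566]
 [ 0.05291203  0.01318985]]
rod_hook 0.96 [ 0.12  -0.187  0.002] [-0.2542  0.4917]
rod_hook 0.8 [0.629 0.104 0.003] [ 0.0567 -0.0055]
carrier 0.7 [0.498 0.295 0.005] [0.2425 0.1324]
carrier 0.48 [ 0.624  0.064 -0.004] [ 0.017  -0.0026]
t 11.73 pos [ 0.6219 -0.0732  0.0037] rot [-179.25   -0.53  -92.01] F [ 0.8 -3.   2.8] w 0.0256 q [ 12.  28. -21.   1. -40. -14.]
[{"travel": [0.012, 0.0006, -0.0001], "spin": -0.0}, {"travel": [0.012, 0.0006, -0.0001], "spin": -0.0}, {"travel": [0.012, 0.0006, -0.0001], "spin": -0.0}, {"travel": [0.012, 0.0006, -0.0001], "spin": -0.0}, {"travel": [0.012, 0.0006, -0.0001], "spin": -0.0}]
[{"travel": [0.012, 0.0006, -0.0001], "spin": -0.0}, {"travel": [0.012, 0.0006, -0.0001], "spin": -0.0}, {"travel": [0.012, 0.0006, -0.0001], "spin": -0.0}, {"travel": [0.012, 0.0006, -0.0001], "spin": -0.0}, {"travel": [0.012, 0.0006, -0.0001], "spin": -0.0}]
```

send_rows(motion=[{"travel": [0.012, 0.0012, -0.0003], "spin": 0}, {"travel": [0.012, 0.0012, -0.0003], "spin": 0}, {"travel": [0.012, 0.0012, 0], "spin": 0}, {"travel": [0.012, 0.0012, 0], "spin": 0}, {"travel": [0.012, 0.0012, 0], "spin": 0}])

```text
time_s: 12.15
tcp_pos: [0.6131, -0.1341, 0.0038]
eef_rot: [-179.3, -0.5, -91.9]
contact_force: [-0.0, 2.8, 1.4]
gripper_width: 0.0259
```

send_rows(motion=[{"travel": [0.012, 0.0006, 0], "spin": 0}, {"travel": [0.012, 0.0006, 0], "spin": 0}, {"travel": [0.012, 0.0006, 0], "spin": 0}, {"travel": [0.012, 0.0006, 0], "spin": 0}, {"travel": [0.01, 0.0006, 0], "spin": 0}])

```text
time_s: 12.57
tcp_pos: [0.606, -0.1992, 0.0038]
eef_rot: [-179.4, -0.5, -92.0]
contact_force: [0.6, 3.5, 1.9]
gripper_width: 0.0261
```

```bash
python3 - <<'E'
from h import *
s=r.get_state(); print(toG(s['tcp_pos']))
im,d=r.capture('scene'); P=cloud('scene',d); z=P[...,2];g=toG(P);a,b=g[...,0],g[...,1]
m=(z>.023)&(z<.036)&(a>-.18)&(a<.15)&(abs(b)<.04); print(m.sum(),np.percentile(g[m],[3,97],axis=0),rect(P[m]))
cv2.imwrite('pics/s4.png',cv2.resize(im[150:300,150:350],None,fx=4,fy=4,interpolation=cv2.INTER_CUBIC))
for t in ['rod_hook','carrier']:
    for k in r.pinpoint('scene',t)[:3]:
        w=world('scene',k['at']); print(t,round(k['conf'],2),w.round(3),toG(w).round(4))
p=s['tcp_pos'];plan([p[0],p[1],.055],s['eef_rot'][2],n=3)
E
```

```text
[-0.24710466  0.00531167]
390 [[-0.15131713 -0.02199794]
 [ 0.1218804   0.03140757]] (array([622.9,  46.8]), array([ 72.6, 304.3]), 7.03)
rod_hook 0.7 [ 0.118 -0.187  0.002] [-0.2542  0.4935]
rod_hook 0.59 [ 0.616 -0.025  0.001] [-0.0722  0.002 ]
carrier 0.94 [ 0.619 -0.066 -0.004] [-0.1132 -0.0028]
carrier 0.65 [ 0.405 -0.526 -0.001] [-0.5818  0.1936]
carrier 0.58 [0.502 0.297 0.003] [0.2445 0.1286]
t 12.72 pos [ 0.6058 -0.1992  0.0037] rot [-179.43   -0.5   -92.04] F [ 0.3 -2.9  1.7] w 0.0259 q [ -0.  29. -19.   1. -41.  -2.]
[{"travel": [0.0001, -0.0002, -0.0171], "spin": -0.02}, {"travel": [0.0001, -0.0002, -0.0171], "spin": -0.02}, {"travel": [0.0001, -0.0002, -0.0171], "spin": -0.02}]
```

View pics/s4.png

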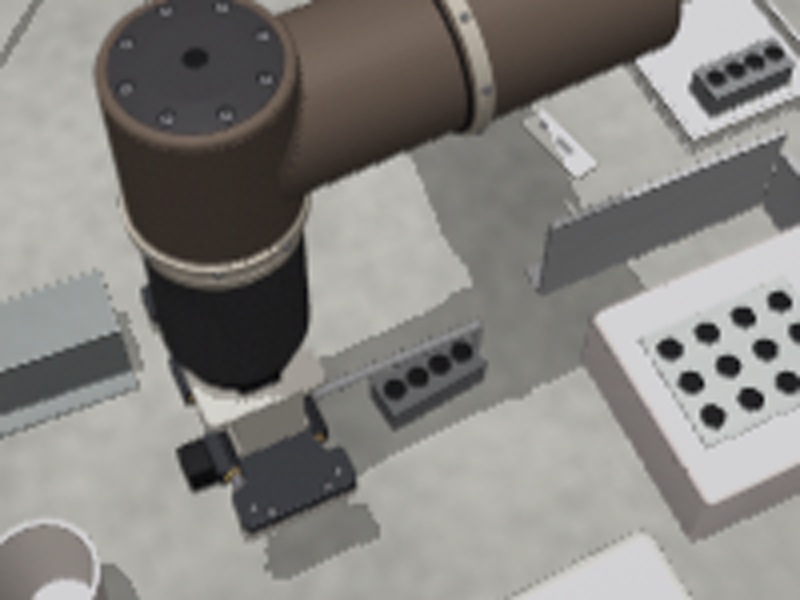

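The crop shows the carrier upright and fully out in front of the gap, at crop (430,378). I'll lift the rod straight up and set it down on the open counter on the robot's side.

send_rows(motion=[{"travel": [-0.002, 0, -0.0165], "spin": 0}, {"travel": [0, 0, -0.0175], "spin": 0}, {"travel": [0, 0, -0.0175], "spin": 0}])

```text
time_s: 12.97
tcp_pos: [0.6002, -0.1966, 0.0503]
eef_rot: [179.9, -0.5, -92.2]
contact_force: [-0.1, -0.4, -2.6]
gripper_width: 0.0257
```

```bash
python3 - <<'E'
from h import *
plan([.49,-.145,.055],-93,n=7)
E
```

```text
t 12.97 pos [ 0.6002 -0.1966  0.0503] rot [179.85  -0.46 -92.18] F [-0.1 -0.4 -2.6] w 0.0257 q [ -0.  26. -17.   1. -47.  -2.]
[{"travel": [-0.0068, 0.016, -0.0007], "spin": 0.12}, {"travel": [-0.0067, 0.016, -0.0007], "spin": 0.12}, {"travel": [-0.0067, 0.016, -0.0007], "spin": 0.12}, {"travel": [-0.0067, 0.0161, -0.0007], "spin": 0.12}, {"travel": [-0.0066, 0.0161, -0.0007], "spin": 0.12}]
[{"travel": [-0.0066, 0.0161, -0.0007], "spin": 0.12}, {"travel": [-0.0066, 0.0161, -0.0007], "spin": 0.12}]
```

send_rows(motion=[{"travel": [-0.0068, 0.016, -0.0007], "spin": 0.12}, {"travel": [-0.0067, 0.016, -0.0007], "spin": 0.12}, {"travel": [-0.0067, 0.016, -0.0007], "spin": 0.12}, {"travel": [-0.0067, 0.0161, -0.0007], "spin": 0.12}, {"travel": [-0.0066, 0.0161, -0.0007], "spin": 0.12}])

```text
time_s: 13.38
tcp_pos: [0.5219, -0.158, 0.0552]
eef_rot: [-180.0, -0.5, -92.8]
contact_force: [-0.2, -0.1, -2.5]
gripper_width: 0.0258
```

send_rows(motion=[{"travel": [-0.0066, 0.0161, 0], "spin": 0.12}, {"travel": [-0.0066, 0.0161, 0], "spin": 0.12}])

```text
time_s: 13.55
tcp_pos: [0.4877, -0.1419, 0.0544]
eef_rot: [179.9, -0.5, -93.0]
contact_force: [-0.2, 0.6, -2.6]
gripper_width: 0.0258
```

```bash
python3 - <<'E'
from h import *
s=r.get_state()
p=s['tcp_pos'];plan([p[0],p[1],.006],s['eef_rot'][2],n=5)
E
```

```text
t 13.55 pos [ 0.4877 -0.1419  0.0544] rot [179.92  -0.51 -92.99] F [-0.2  0.6 -2.6] w 0.0258 q [  6.  16. -33.   1. -42. -10.]
[{"travel": [-0.0001, -0.0, 0.0097], "spin": -0.0}, {"travel": [-0.0001, -0.0, 0.0097], "spin": -0.0}, {"travel": [-0.0001, -0.0, 0.0097], "spin": -0.0}, {"travel": [-0.0001, -0.0, 0.0097], "spin": -0.0}, {"travel": [-0.0001, -0.0, 0.0097], "spin": -0.0}]
```

send_rows(motion=[{"travel": [0, 0, 0.0097], "spin": 0}, {"travel": [0, 0, 0.0097], "spin": 0}, {"travel": [0, 0, 0.0097], "spin": 0}, {"travel": [0, 0, 0.0097], "spin": 0}, {"travel": [0, 0, 0.007], "spin": 0}])

```text
time_s: 13.97
tcp_pos: [0.4847, -0.14, 0.0065]
eef_rot: [179.9, -0.5, -92.8]
contact_force: [0.4, 0.8, -2.1]
gripper_width: 0.0258
```

send_rows(motion=[{"travel": [0, 0, 0.0015], "spin": 0}])

```text
time_s: 14.05
tcp_pos: [0.4841, -0.14, 0.0034]
eef_rot: [179.8, -0.5, -92.8]
contact_force: [-11.9, 9.2, 40.4]
gripper_width: 0.026
```

send_rows(motion=[{"travel": [0, 0, -0.001], "spin": 0}, {"travel": [0, 0, 0], "spin": 0}])

```text
time_s: 14.22
tcp_pos: [0.4841, -0.14, 0.0035]
eef_rot: [179.6, -0.5, -92.8]
contact_force: [-3.8, 3.3, 10.7]
gripper_width: 0.0255
```

send_rows(motion=[{"travel": [0, 0, 0], "spin": 0}, {"travel": [0, 0, 0], "spin": 0}, {"travel": [0, 0, 0], "spin": 0}, {"travel": [0, 0, 0], "spin": 0}], gripper=0.5)

```text
time_s: 14.55
tcp_pos: [0.4857, -0.1402, 0.0039]
eef_rot: [179.7, -0.5, -92.8]
contact_force: [-0.3, 0.0, 0.7]
gripper_width: 0.0467
```

send_rows(motion=[{"travel": [0, 0, -0.015], "spin": 0}, {"travel": [0, 0, -0.035], "spin": 0}, {"travel": [0, 0, -0.04], "spin": 0}, {"travel": [0, 0, -0.035], "spin": 0}])

```text
time_s: 14.88
tcp_pos: [0.4811, -0.1395, 0.1255]
eef_rot: [178.8, -0.6, -92.9]
contact_force: [1.2, -0.6, -0.9]
gripper_width: 0.0649
```

```bash
python3 - <<'E'
from h import *
plan([.617,-.13,.15],-91.5,n=6)
E
```

```text
t 14.88 pos [ 0.4811 -0.1395  0.1255] rot [178.79  -0.63 -92.88] F [ 1.2 -0.6 -0.9] w 0.0649 q [  7.  10. -28.   1. -53. -10.]
[{"travel": [-0.0027, -0.0224, -0.0046], "spin": -0.23}, {"travel": [-0.0026, -0.0225, -0.0046], "spin": -0.23}, {"travel": [-0.0025, -0.0225, -0.0046], "spin": -0.23}, {"travel": [-0.0024, -0.0225, -0.0046], "spin": -0.23}, {"travel": [-0.0023, -0.0225, -0.0046], "spin": -0.23}]
[{"travel": [-0.0022, -0.0225, -0.0046], "spin": -0.23}]
```

send_rows(motion=[{"travel": [-0.0027, -0.0224, -0.0046], "spin": -0.23}, {"travel": [-0.0026, -0.0225, -0.0046], "spin": -0.23}, {"travel": [-0.0025, -0.0225, -0.0046], "spin": -0.23}, {"travel": [-0.0024, -0.0225, -0.0046], "spin": -0.23}, {"travel": [-0.0023, -0.0225, -0.0046], "spin": -0.23}])

```text
time_s: 15.3
tcp_pos: [0.5992, -0.1319, 0.1607]
eef_rot: [179.8, -0.5, -91.7]
contact_force: [-0.4, 0.4, -0.1]
gripper_width: 0.0661
```

send_rows(motion=[{"travel": [-0.0022, -0.0225, -0.002], "spin": -0.23}, {"travel": [0, 0, 0], "spin": 0}])

```text
time_s: 15.47
tcp_pos: [0.6269, -0.1303, 0.1639]
eef_rot: [-180.0, -0.5, -91.4]
contact_force: [1.0, 0.2, 0.4]
gripper_width: 0.0659
```

```bash
python3 - <<'E'
from h import *
for n in ['wrist','scene','top']:
    im,d=r.capture(n); P=cloud(n,d); x,y,z=P[...,0],P[...,1],P[...,2]
    m=(z>.026)&(z<.036)&(abs(x-.619)<.05)&(y>-.14)&(y<.02)
    if m.sum()>20: print(n,'carrier top',m.sum(),rect(P[m]))
    m=(z>.026)&(z<.038)&(abs(x-.485)<.05)&(y>-.23)&(y<-.09)
    if m.sum()>20: print(n,'handle',m.sum(),rect(P[m]),np.median(z[m]))
    m=(z>.043)&(z<.062)&(abs(x-.49)<.04)&(y>-.11)&(y<.04); t=P[m]
    if len(t)>10: print(n,'shank',len(t),np.polyfit(t[:,1],t[:,0],1),np.median(t[:,2]),np.polyfit(t[:,1],t[:,2],1))
    for t in ['carrier','rod','rod_hook','tray','carrier2','cassette1']:
      for k in r.pinpoint(n,t)[:3]: print(n,t,round(k['conf'],2),world(n,k['at']).round(4))
    m=(z>.0195)&(z<.025)&(x>.38)&(x<.55)&(y>.215)&(y<.38)
    if m.sum()>20: print(n,'rim',np.percentile(P[m],[2,50,98],axis=0).round(4).tolist())
    m=(z>.028)&(z<.036)&(x>.44)&(x<.55)&(y>.24)&(y<.36)
    if m.sum()>20: print(n,'c2',rect(P[m]))
E
```

```text
wrist carrier top 1363 (array([617.4, -81. ]), array([34. , 58.3]), 4.34)
wrist handle 1936 (array([ 481.2, -146.8]), array([95.2, 26.2]), 87.25) 0.03177919231971335
wrist shank 63 [0.14831711 0.4989928 ] 0.046411027119129755 [0.66791009 0.1111897 ]
wrist carrier 0.69 [ 0.6131 -0.0727 -0.0012]
wrist rod 0.62 [ 0.4761 -0.1574  0.0031]
wrist tray 0.43 [ 0.6131 -0.0676 -0.0017]
wrist carrier2 0.69 [ 0.6119 -0.0728 -0.0007]
scene carrier top 96 (array([632.1, -67.9]), array([13.4, 79.9]), 1.36)
scene handle 206 (array([ 483.4, -154.7]), array([76.2, 28.1]), 86.4) 0.031907459274984895
scene shank 34 [0.08707973 0.49103181] 0.05270405175607801 [-0.03377163  0.05308063]
scene carrier 0.73 [0.5032 0.2966 0.0046]
scene carrier 0.47 [ 0.6211 -0.068  -0.0031]
scene carrier 0.18 [ 0.5927  0.4486 -0.0018]
scene rod 0.8 [ 0.3017 -0.3663  0.0039]
scene rod 0.6 [ 0.4796 -0.1584  0.0048]
scene rod 0.28 [ 0.4895 -0.0097  0.0522]
scene rod_hook 0.94 [ 4.927e-01  3.300e-02 -3.000e-04]
scene rod_hook 0.81 [ 0.1194 -0.1856 -0.0002]
scene tray 0.93 [ 0.4637  0.2955 -0.0006]
scene tray 0.36 [0.5929 0.4517 0
[... 605 characters left out ...]
03984011 0.0562834 ]
top carrier 0.8 [ 0.6165 -0.068   0.0039]
top carrier 0.55 [0.4945 0.2984 0.002 ]
top carrier 0.44 [ 0.4927 -0.0051  0.0503]
top rod 0.61 [ 0.3003 -0.3725  0.0031]
top rod 0.55 [ 0.4845 -0.1557 -0.0016]
top rod 0.27 [ 0.6574 -0.3647  0.0065]
top rod_hook 0.65 [ 0.1161 -0.189  -0.0004]
top tray 0.9 [0.4642 0.2937 0.004 ]
top tray 0.48 [ 0.5948 -0.4682 -0.0008]
top carrier2 0.8 [ 0.6165 -0.068   0.0039]
top carrier2 0.55 [0.4945 0.2984 0.002 ]
top carrier2 0.44 [ 0.4927 -0.0051  0.0503]
top cassette1 0.45 [ 0.5921 -0.4703 -0.0015]
top rim [[0.3944, 0.2248, 0.0197], [0.4693, 0.2911, 0.0222], [0.5352, 0.3667, 0.0249]]
top c2 (array([498. , 297.3]), array([35.2, 79.6]), 0.27)
```

```bash
python3 - <<'E'
from h import *
plan([.618,-.069,.12],-86,n=3)
E
```

```text
t 16.52 pos [ 0.6232 -0.1304  0.1637] rot [179.92  -0.49 -91.47] F [0.7 0.8 0.1] w 0.0658 q [  6.  20. -10.   1. -61.  -8.]
[{"travel": [-0.0205, 0.0022, 0.0144], "spin": -1.82}, {"travel": [-0.0206, 0.0016, 0.0144], "spin": -1.82}, {"travel": [-0.0206, 0.0009, 0.0144], "spin": -1.82}]
```

send_rows(motion=[{"travel": [-0.0205, 0.0022, 0.0144], "spin": -1.82}, {"travel": [-0.0206, 0.0016, 0.0144], "spin": -1.82}, {"travel": [-0.0206, 0.0009, 0.0144], "spin": -1.82}, {"travel": [0, 0, 0], "spin": 0}])

```text
time_s: 16.85
tcp_pos: [0.619, -0.0686, 0.1197]
eef_rot: [-179.9, -0.5, -86.0]
contact_force: [-1.1, -0.2, -1.4]
gripper_width: 0.0656
```

```bash
python3 - <<'E'
from h import *
for n in ['wrist','scene','top']:
    im,d=r.capture(n); P=cloud(n,d); x,y,z=P[...,0],P[...,1],P[...,2]
    if n=='wrist': cv2.imwrite('pics/w5.png',im)
    m=(z>.022)&(z<.038)&(abs(x-.619)<.05)&(y>-.13)&(y<.0)
    if m.sum()>20: print(n,'carrier top',m.sum(),rect(P[m]),np.median(z[m]))
    for t in ['carrier']:
      for k in r.pinpoint(n,t)[:3]: print(n,t,round(k['conf'],2),world(n,k['at']).round(4))
plan([.618,-.069,.05],-86,n=3)
E
```

```text
wrist carrier top 2885 (array([619.5, -71.3]), array([34. , 79.4]), 4.28) 0.03156260143404638
scene carrier top 212 (array([620.6, -80.4]), array([35.6, 55.5]), 6.24) 0.029926975758269414
scene carrier 0.8 [0.5019 0.2969 0.004 ]
scene carrier 0.71 [ 0.6192 -0.0696 -0.0033]
top carrier top 29 (array([617.4, -33.3]), array([32.9,  9.7]), 6.15) 0.03120599816785319
top carrier 0.59 [0.4938 0.2977 0.004 ]
top carrier 0.43 [ 0.6167 -0.0666  0.0021]
t 17.15 pos [ 0.6212 -0.0716  0.1232] rot [-179.65   -0.54  -86.17] F [ 0.  -0.6  0.1] w 0.0657 q [ 12.  20. -14.   1. -55.  -8.]
[{"travel": [-0.0012, 0.0012, 0.0244], "spin": -0.06}, {"travel": [-0.0012, 0.0012, 0.0244], "spin": -0.06}, {"travel": [-0.0012, 0.0012, 0.0244], "spin": -0.06}]
```

View pics/w5.png

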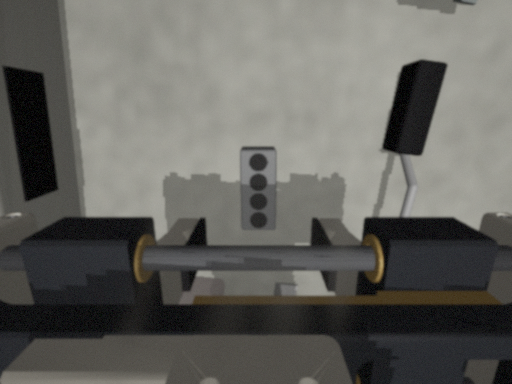

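The wrist view shows the carrier at (258,188), centred between the fingers and aligned. The rod stands at the right, at (415,110). I'll descend to a TCP height of 0.018, a high grip, so the fingertips clear the tray wall later.

send_rows(motion=[{"travel": [-0.0002, 0.0007, 0.0244], "spin": -0.15}, {"travel": [-0.0002, 0.0007, 0.0244], "spin": -0.15}, {"travel": [-0.0002, 0.0007, 0.0244], "spin": -0.15}])

```text
time_s: 17.4
tcp_pos: [0.6261, -0.0733, 0.0566]
eef_rot: [-178.7, -0.5, -85.8]
contact_force: [-0.2, 0.7, 0.8]
gripper_width: 0.0655
```

```bash
python3 - <<'E'
from h import *
plan([.619,-.0705,.018],-85.7,n=2)
E
```

```text
t 17.4 pos [ 0.6261 -0.0733  0.0566] rot [-178.73   -0.54  -85.83] F [-0.2  0.7  0.8] w 0.0655 q [ 11.  24. -18.   1. -46.  -8.]
[{"travel": [-0.0018, 0.0039, 0.0192], "spin": -0.06}, {"travel": [-0.0018, 0.0039, 0.0192], "spin": -0.06}]
```

send_rows(motion=[{"travel": [-0.0018, 0.0035, 0.0185], "spin": 0}, {"travel": [-0.0015, 0.0035, 0.018], "spin": 0}, {"travel": [0, 0, 0], "spin": 0}])

```text
time_s: 17.65
tcp_pos: [0.6178, -0.0732, 0.0154]
eef_rot: [-178.9, -0.5, -86.1]
contact_force: [-1.2, -0.6, -0.7]
gripper_width: 0.0656
```

```bash
python3 - <<'E'
from h import *
plan([.619,-.0705,.018],-85.7,n=1)
E
```

```text
t 17.65 pos [ 0.6178 -0.0732  0.0154] rot [-178.93   -0.52  -86.07] F [-1.2 -0.6 -0.7] w 0.0656 q [ 12.  27. -21.   1. -41.  -8.]
[{"travel": [-0.0026, -0.0015, -0.0026], "spin": -0.37}]
```

send_rows(motion=[{"travel": [-0.0026, -0.0015, -0.0025], "spin": -0.37}, {"travel": [0, 0, 0], "spin": 0}, {"travel": [0, 0, 0], "spin": 0}, {"travel": [0, 0, 0], "spin": 0}], gripper=-1, squeeze=25)

```text
time_s: 17.98
tcp_pos: [0.6218, -0.0715, 0.0218]
eef_rot: [-178.7, -0.6, -85.7]
contact_force: [0.3, -0.2, 0.2]
gripper_width: 0.0444
```

send_rows(motion=[{"travel": [0, 0, 0], "spin": 0}, {"travel": [0, 0, 0], "spin": 0}, {"travel": [0, 0, 0], "spin": 0}])

```text
time_s: 18.23
tcp_pos: [0.6235, -0.0714, 0.0246]
eef_rot: [-178.5, -0.5, -85.7]
contact_force: [-0.0, -0.6, -2.0]
gripper_width: 0.0333
```

send_rows(motion=[{"travel": [0, 0, -0.01], "spin": 0}, {"travel": [0, 0, -0.025], "spin": 0}, {"travel": [0, 0, -0.035], "spin": 0}, {"travel": [0, 0, -0.035], "spin": 0}, {"travel": [0, 0, -0.035], "spin": 0}])

```text
time_s: 18.65
tcp_pos: [0.6136, -0.0709, 0.1627]
eef_rot: [-179.5, -0.6, -85.8]
contact_force: [1.4, -0.3, -1.3]
gripper_width: 0.0336
```

```bash
python3 - <<'E'
from h import *
plan([.436,.2955,.16],-90,n=14)
E
```

```text
t 18.65 pos [ 0.6136 -0.0709  0.1627] rot [-179.48   -0.56  -85.81] F [ 1.4 -0.3 -1.3] w 0.0336 q [ 12.  18. -13.   1. -59.  -8.]
[{"travel": [-0.027, 0.0107, -0.0002], "spin": 0.3}, {"travel": [-0.027, 0.0109, -0.0002], "spin": 0.3}, {"travel": [-0.0269, 0.011, -0.0002], "spin": 0.3}, {"travel": [-0.0269, 0.0112, -0.0002], "spin": 0.3}, {"travel": [-0.0268, 0.0113, -0.0002], "spin": 0.3}]
[{"travel": [-0.0267, 0.0114, -0.0002], "spin": 0.3}, {"travel": [-0.0267, 0.0116, -0.0002], "spin": 0.3}, {"travel": [-0.0266, 0.0117, -0.0002], "spin": 0.3}, {"travel": [-0.0266, 0.0119, -0.0002], "spin": 0.3}, {"travel": [-0.0265, 0.012, -0.0002], "spin": 0.3}]
[{"travel": [-0.0264, 0.0121, -0.0002], "spin": 0.3}, {"travel": [-0.0264, 0.0123, -0.0002], "spin": 0.3}, {"travel": [-0.0263, 0.0124, -0.0002], "spin": 0.3}, {"travel": [-0.0262, 0.0125, -0.0002], "spin": 0.3}]
```

send_rows(motion=[{"travel": [-0.027, 0.0107, -0.0002], "spin": 0.3}, {"travel": [-0.027, 0.0109, -0.0002], "spin": 0.3}, {"travel": [-0.0269, 0.011, -0.0002], "spin": 0.3}, {"travel": [-0.0269, 0.0112, -0.0002], "spin": 0.3}, {"travel": [-0.0268, 0.0113, -0.0002], "spin": 0.3}])

```text
time_s: 19.07
tcp_pos: [0.555, 0.0603, 0.1769]
eef_rot: [-178.3, -0.4, -87.7]
contact_force: [0.4, 0.2, -1.4]
gripper_width: 0.0333
```

send_rows(motion=[{"travel": [-0.0267, 0.0114, -0.0002], "spin": 0.3}, {"travel": [-0.0267, 0.0116, -0.0002], "spin": 0.3}, {"travel": [-0.0266, 0.0117, -0.0002], "spin": 0.3}, {"travel": [-0.0266, 0.0119, -0.0002], "spin": 0.3}, {"travel": [-0.0265, 0.012, -0.0002], "spin": 0.3}])

```text
time_s: 19.48
tcp_pos: [0.4882, 0.1972, 0.1803]
eef_rot: [-178.0, -0.2, -89.3]
contact_force: [0.4, 0.1, -1.3]
gripper_width: 0.0335
```

```bash
python3 - <<'E'
from h import *
plan([.436,.2955,.16],-90,n=4)
E
```

```text
t 19.48 pos [0.4882 0.1972 0.1803] rot [-178.02   -0.21  -89.32] F [ 0.4  0.1 -1.3] w 0.0335 q [ 45.   8. -24.   2. -57. -45.]
[{"travel": [-0.0247, 0.0129, 0.0045], "spin": 0.17}, {"travel": [-0.0247, 0.013, 0.0045], "spin": 0.17}, {"travel": [-0.0247, 0.0131, 0.0045], "spin": 0.17}, {"travel": [-0.0246, 0.0131, 0.0045], "spin": 0.17}]
```

send_rows(motion=[{"travel": [-0.0247, 0.0129, 0.0045], "spin": 0.17}, {"travel": [-0.0247, 0.013, 0.0045], "spin": 0.17}, {"travel": [-0.0247, 0.0131, 0.0045], "spin": 0.17}, {"travel": [-0.0246, 0.0131, 0.0045], "spin": 0.17}])

```text
time_s: 19.82
tcp_pos: [0.4329, 0.3009, 0.1647]
eef_rot: [-177.8, 0.1, -90.0]
contact_force: [0.3, 0.0, -1.4]
gripper_width: 0.0334
```

```bash
python3 - <<'E'
from h import *
s=r.get_state(); print(s['tcp_pos'],s['eef_rot'])
for n in ['wrist','scene']:
    im,d=r.capture(n); P=cloud(n,d); x,y,z=P[...,0],P[...,1],P[...,2]
    T=s['tcp_pos']; tz=T[2]
    if n=='wrist': cv2.imwrite('pics/w6.png',im)
    m=(abs(x-T[0])<.03)&(abs(y-T[1])<.06)&(z<tz+.02)&(z>tz-.03)
    if m.sum()>20: print(n,'held',m.sum(),rect(P[m]),np.percentile(z[m],[2,50,98]))
    m=(z>.0195)&(z<.025)&(x>.38)&(x<.55)&(y>.215)&(y<.38)
    if m.sum()>20: print(n,'rim',np.percentile(P[m],[2,50,98],axis=0).round(4).tolist())
    m=(z>.028)&(z<.037)&(x>.47)&(x<.53)&(y>.24)&(y<.36)
    if m.sum()>20: print(n,'c2',rect(P[m]))
    for t in ['tray','carrier']:
      for k in r.pinpoint(n,t)[:2]: print(n,t,round(k['conf'],2),world(n,k['at']).round(4))
plan([.436,.2955,.06],-90,n=5)
E
```

```text
[0.43290731 0.30091971 0.16473809] [-1.77759002e+02  9.21241532e-02 -8.99814764e+01]
wrist held 6299 (array([432.8, 306.1]), array([59.9, 80.2]), 0.15) [0.15173549 0.17107684 0.18254996]
wrist rim [[0.3915, 0.2268, 0.0197], [0.4717, 0.2555, 0.0212], [0.5309, 0.3481, 0.0235]]
wrist c2 (array([493.9, 299.2]), array([79.8, 34.4]), 89.84)
wrist tray 0.72 [ 4.646e-01  2.935e-01 -2.000e-04]
wrist carrier 0.97 [0.429  0.3034 0.1421]
wrist carrier 0.95 [0.4958 0.2966 0.0019]
scene held 255 (array([437.4, 290. ]), array([64.2, 56.8]), 33.6) [0.14355715 0.17014046 0.18214994]
scene rim [[0.3935, 0.2244, 0.0196], [0.4792, 0.2931, 0.0221], [0.5335, 0.3683, 0.0247]]
scene c2 (array([495.9, 295.8]), array([80.4, 35.2]), 89.56)
scene tray 0.95 [0.4647 0.2914 0.0009]
scene carrier 0.81 [0.4973 0.2931 0.0017]
scene carrier 0.66 [0.4285 0.306  0.1399]
t 20.12 pos [0.434  0.2993 0.1643] rot [-1.7779e+02  4.0000e-02 -8.9990e+01] F [ 0.   0.  -1.5] w 0.0339 q [ 57.   8. -25.   2. -55. -59.]
[{"travel": [0.0008, 0.0004, 0.0209], "spin": 0.0}, {"travel": [0.0008, 0.0004, 0.0209], "spin": 0.0}, {"travel": [0.0008, 0.0004, 0.0209], "spin": 0.0}, {"travel": [0.0008, 0.0004, 0.0209], "spin": 0.0}, {"travel": [0.0008, 0.0004, 0.0209], "spin": 0.0}]
```

View pics/w6.png

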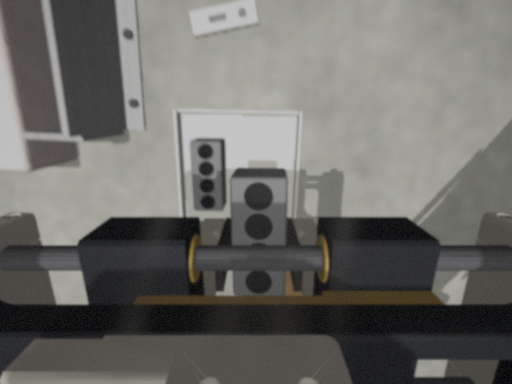

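The wrist view shows the carrier held upright at (258,230), above the free half of the tray, with carrier2 at (207,175) and clear of it.

send_rows(motion=[{"travel": [0.0014, 0.0002, 0.0209], "spin": 0}, {"travel": [0.0014, 0.0002, 0.0209], "spin": 0}, {"travel": [0.0014, 0.0002, 0.0209], "spin": 0}, {"travel": [0.0014, 0.0002, 0.0209], "spin": 0}, {"travel": [0.0014, 0.0002, 0.0209], "spin": 0}])

```text
time_s: 20.53
tcp_pos: [0.4432, 0.292, 0.0643]
eef_rot: [-177.2, 0.7, -90.3]
contact_force: [-0.1, -0.2, -1.5]
gripper_width: 0.0335
```

```bash
python3 - <<'E'
from h import *
plan([.436,.292,.034],-90,n=2)
E
```

```text
t 20.53 pos [0.4432 0.292  0.0643] rot [-177.24    0.7   -90.3 ] F [-0.1 -0.2 -1.5] w 0.0335 q [ 56.  15. -33.   3. -40. -59.]
[{"travel": [0.0002, 0.0043, 0.015], "spin": -0.15}, {"travel": [0.0002, 0.0043, 0.015], "spin": -0.15}]
```

send_rows(motion=[{"travel": [0, 0.0043, 0.0145], "spin": -0.15}, {"travel": [0, 0.004, 0.0145], "spin": -0.15}, {"travel": [0, 0, 0], "spin": 0}])

```text
time_s: 20.78
tcp_pos: [0.4367, 0.2869, 0.0308]
eef_rot: [-177.4, 0.4, -90.4]
contact_force: [-0.9, -0.1, -1.0]
gripper_width: 0.0338
```

```bash
python3 - <<'E'
from h import *
plan([.436,.292,.0295],-90,n=1)
E
```

```text
t 20.78 pos [0.4367 0.2869 0.0308] rot [-177.42    0.44  -90.38] F [-0.9 -0.1 -1. ] w 0.0338 q [ 56.  18. -35.   3. -35. -59.]
[{"travel": [-0.0051, 0.0008, 0.0013], "spin": -0.38}]
```

send_rows(motion=[{"travel": [-0.004, 0.0005, 0.0015], "spin": -0.3}])

```text
time_s: 20.87
tcp_pos: [0.4368, 0.2898, 0.0296]
eef_rot: [-177.4, 0.4, -90.2]
contact_force: [0.4, 0.2, -0.7]
gripper_width: 0.0338
```

send_rows(motion=[{"travel": [0, 0, 0], "spin": 0}, {"travel": [0, 0, 0], "spin": 0}], gripper=-0.09)

```text
time_s: 21.03
tcp_pos: [0.4383, 0.2903, 0.031]
eef_rot: [-177.4, 0.5, -90.2]
contact_force: [0.0, 1.3, 0.4]
gripper_width: 0.0388
```

send_rows(motion=[{"travel": [0, 0, -0.004], "spin": 0}, {"travel": [0, 0, -0.015], "spin": 0}, {"travel": [0, 0, -0.03], "spin": 0}, {"travel": [0, 0, -0.035], "spin": 0}, {"travel": [0, 0, -0.035], "spin": 0}])

```text
time_s: 21.45
tcp_pos: [0.4318, 0.2871, 0.1525]
eef_rot: [-177.6, 0.1, -90.3]
contact_force: [-0.1, 1.2, 0.6]
gripper_width: 0.0398
```

send_rows(motion=[{"travel": [0.03, 0, -0.03], "spin": 0}, {"travel": [0.035, 0, -0.02], "spin": 0}, {"travel": [0.035, 0, 0], "spin": 0}, {"travel": [0.03, 0, 0], "spin": 0}, {"travel": [0, 0, 0], "spin": 0}])

```text
time_s: 21.87
tcp_pos: [0.4334, 0.1599, 0.2192]
eef_rot: [-176.4, 1.2, -89.8]
contact_force: [-0.4, -0.1, -0.2]
gripper_width: 0.0398
```

```bash
python3 - <<'E'
from h import *
s=r.get_state(); print(s['time_s'],s['tcp_pos'],s['contact_force'])
ims=[]
for n in ['wrist','scene','top']:
    im,d=r.capture(n); P=cloud(n,d); x,y,z=P[...,0],P[...,1],P[...,2]; ims.append(im)
    m=(z>.028)&(z<.04)&(x>.40)&(x<.465)&(y>.235)&(y<.36)
    if m.sum()>20: print(n,'carrier',m.sum(),rect(P[m]),np.percentile(z[m],[5,50,95]))
    m=(z>.028)&(z<.037)&(x>.47)&(x<.53)&(y>.24)&(y<.36)
    if m.sum()>20: print(n,'c2',rect(P[m]))
    m=(z>.026)&(z<.038)&(abs(x-.485)<.05)&(y>-.23)&(y<-.09)
    if m.sum()>20: print(n,'handle',m.sum(),rect(P[m]),np.median(z[m]))
    for t in ['carrier','rod','rod_hook','cassette1','beaker','bottle','kit','rack']:
      for k in r.pinpoint(n,t)[:2]: print(n,t,round(k['conf'],2),world(n,k['at']).round(4))
cv2.imwrite('pics/end.png',np.hstack([cv2.resize(ims[1][100:290,100:400],(480,304)),cv2.resize(ims[2][120:280,120:380],(320,197)).repeat(1,0) if 0 else cv2.resize(ims[2][100:290,110:310],(320,304))]))
E
```

```text
21.8667 [0.4333612  0.15991465 0.21915459] [-0.39231297 -0.14486931 -0.15551468]
wrist carrier 577 (array([436.4, 293. ]), array([32.6, 80.2]), 0.02) [0.0318805  0.03436147 0.03568062]
wrist c2 (array([489.3, 296.8]), array([80.6, 22.3]), 87.93)
wrist carrier 0.92 [0.4339 0.294  0.0059]
wrist carrier 0.55 [0.4942 0.2964 0.0066]
wrist rod_hook 0.57 [ 0.493   0.0379 -0.0018]
wrist cassette1 0.85 [ 0.4739  0.1378 -0.0038]
wrist bottle 0.24 [ 0.463   0.2908 -0.0024]
wrist rack 0.45 [ 0.6186  0.0506 -0.0048]
scene carrier 207 (array([437. , 292.5]), array([37. , 80.7]), 0.01) [0.03012716 0.03398852 0.0373068 ]
scene c2 (array([496. , 296.8]), array([36.6, 81.2]), 0.06)
scene handle 223 (array([ 484. , -146.3]), array([92.6, 28.5]), 89.05) 0.031835358901219135
scene carrier 0.71 [0.5011 0.295  0.0023]
scene carrier 0.58 [0.4359 0.2924 0.0008]
scene rod 0.87 [ 0.4823 -0.1551  0.0027]
scene rod 0.69 [ 0.2999 -0.3695  0.0007]
scene rod_hook 0.71 [4.943e-01 3.180e-02 4.000e-04]
scene rod_hook 0.56 [ 0.116  -0.19    0.0007]
scene cassette1 0.64 [ 0.5926 -0.4725  0.0041]
scene cassette1 0.52 [ 0
[... 201 characters left out ...]
e rack 0.72 [0.4364 0.2963 0.0026]
top carrier 126 (array([438.7, 287.7]), array([34.2, 56.2]), 3.08) [0.02974106 0.03460597 0.03818258]
top handle 181 (array([ 485.3, -145.4]), array([91.5, 26.6]), 86.88) 0.032495138515937105
top carrier 0.34 [ 0.4921 -0.0084  0.0498]
top rod 0.7 [ 0.3012 -0.3717  0.0004]
top rod 0.56 [ 0.4837 -0.1539 -0.0009]
top rod_hook 0.65 [ 4.986e-01  3.520e-02 -4.000e-04]
top rod_hook 0.61 [ 0.118  -0.1907 -0.0007]
top cassette1 0.7 [ 0.5928 -0.4679  0.0016]
top cassette1 0.62 [0.4762 0.1322 0.0026]
top beaker 0.64 [ 0.6583 -0.3643  0.006 ]
top bottle 0.7 [ 0.6025  0.4496 -0.0009]
top kit 0.57 [ 0.6557 -0.3624  0.0044]
top rack 0.83 [ 4.064e-01 -5.293e-01 -3.000e-04]
```

View pics/end.png

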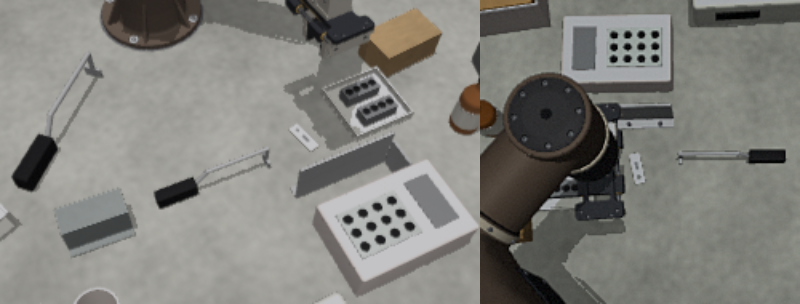

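The final picture shows the carrier flat in the tray beside carrier2, at (375,105) and (357,90). The rod stands free on the counter at (175,190) to (265,155), and the gap is empty. The other things are where they were. I'm handing in.

```bash
python3 -c "
from plant import r
print(r.close_job())"
```

```text
the job is handed in; nothing more can be done
None
```

I completed all the steps in the order asked and handed the job in at about 22 s of the 72 s allowed; no verdict is reported.

**What I did**
- I drew the rod out of its holder by the shank, released it on the counter and took it again by its handle. I used the one in the holder; the loose one measured too long, about 256 mm origin to hook instead of 190 mm.
- I lowered the hook behind the carrier and drew the carrier fully out of the gap.
- I set the rod down on its handle and hook, then put the carrier in the tray.

**What the last checks showed**
- **Carrier:** it lies at about (0.437, 0.293) with its top level at 34 mm, so it sits flat on the tray floor. It is parallel to carrier2 and about 60 mm from it, centre to centre.
- **Rod:** it stands with its origin at about (0.483, -0.155), handle top at 32 mm and hook at z ≈ 0.
- **Other things:** beaker, kit, rack, bottle and both cassettes read within a few mm of their first positions. The gripper is clear of everything, 0.22 m up.

**What did not go cleanly**
- The wrist force briefly read 40 N upward as the rod touched the counter, well under the 120 N wrist limit. The load went through the rod in the fingers, not the arm or gripper body.
- The tool orientation drifted up to about 3.6° because each row starts from the measured pose. I corrected the positions but could not correct the tilt.
- Some network reports in the last pictures were false, such as "bottle" and "rack" at the carrier. The depth readings and the final picture contradict them.

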